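# Rebuild the feed spindle of the pouch sealer

## Task

Rebuild the sealer's feed spindle, the upright post between the two blue cheek plates: thread on first the rubber roller that lies on its side in the cradle (a leaning gripper does not fit between the cheeks, so it will have to be stood on end and taken again from above), then the wide flat collar, then the narrow clamp ring, each fully home against the one below. Lower each part down the post rather than letting it drop, and leave the check weight, the jar and the screwdriver where they are.

Things in the scene. Friction and masses are not known exactly. Their poses are not given: they have to be found in the camera images.
- spindle_seat (a point): foot of the spindle, on the top face of the feed head's base plate (12 mm above the bench); z up along the spindle, x along the open slot between the cheeks, y across it. The spindle is a steel post 18 mm in diameter standing 92 mm above this point; its top 11 mm taper to 10 mm diameter.
- feed_head: fixed feed head; origin on the bench under the spindle, axes as spindle_seat. Painted blue base plate 130 (x) by 180 (y) by 12 mm; two cheek plates along x, 130 mm long, 10 mm thick, inner faces at y = +80 and -80 mm, rise 100 mm above the base plate. A grey motor box 80 (x) by 35 by 60 mm high is on the outside of the +y cheek.
- cradle: fixed aluminium cradle on the bench; origin on the bench under its centre; the roller lies along its x. Block 46 (x) by 26 (y) by 20 mm high with 3 mm lips along both long edges, on a foot 70 by 26 by 4 mm
- roller: black rubber roller, a tube 36 mm outside diameter, 52 mm long, 21 mm bore, same at both ends; origin at its centre, its axis is its x. At the start it lies in the cradle with its axis level, 38 mm above the bench. About 0.16 kg
- collar: wide flat steel collar, 58 mm outside diameter, 14 mm high, 21 mm bore, same both ways up; origin at its centre, axis z. Lies flat on the bench. About 0.20 kg
- clamp_ring: narrow, thicker steel ring, 42 mm outside diameter, 18 mm high, 21 mm bore, same both ways up; origin at its centre, axis z. Lies flat on the bench. About 0.12 kg
- check_weight: bystander: solid steel check weight of the scale, 44 mm diameter with a knob on top, 46 mm high; origin at the centre of its underside
- jar: bystander: closed white jar, 56 mm diameter, 75 mm high; origin at the centre of its underside
- screwdriver: bystander: screwdriver 170 mm long lying on the bench along its x, handle to -x
There are look-alikes about, which are no part of the job. Leave any brown or purple look-alike of the clamp_ring alone.

How it is judged:
By the outcome, as a careful person would: the job done as asked, in the order asked, and still so for the second after the job is handed in, with the robot touching nothing.
It also fails if it takes over 72 s, if anything falls off the work surface, if the arm or the gripper's body presses on something with over 40 N, if the wrist force passes 120 N, or if a joint passes its speed limit or range.

## Robot

A 6-joint arm with a two-finger parallel gripper is mounted at the origin on the work surface. World frame = base frame: x ahead of the robot, y to its left, z up, the work surface at z = 0. Lengths are in m, angles in rad, forces in N, time in s.
With the tool pointing down it reaches from about 0.425 to 1.125 m from the base axis. Payload 14.9 kg.
Tool frame: the origin (TCP) lies midway between the tips of the shut fingers; the grasp point (between the pads) lies 19 mm behind it; z points along the fingers, y is the line along which they close (so a half turn about z gives the same grasp; the last joint's range is limited). The gripper opens to 91 mm and grips with 3 to 60 N. Pads are 32 mm wide; open, the fingers measure 118 mm over their backs; the gripper's body (76 mm by 178 mm) begins 60 mm behind the grasp point.
Start: joints at [1.26, 0.379, 1.734, -0, 1.028, -0.033], TCP at [0.192, 0.673, 0.214] pointing down, gripper open.
Joint ranges: [-2.77, 2.77], [-0.74, 2.19], [0, 2.66], [-1.06, 4.2], [0.31, 2.87], [-3.08, 3.08]. Speed limits (rad/s): [1.89, 1.89, 2.39, 3.14, 3.14, 3.14].

## Interface

Orientations are given as a rotation vector (axis times angle).
In Python, from workcell import r gives the robot as it stands.
- The arm moves only by the tool move_arm, never from a script. Its argument "commands" is a list of rows, each a list of 3 entries, a list of its own where there are three numbers: the shift along the tool's x, y, z each as a share of 15 cm, from -1 to 1, then the turn, a rotation vector about the tool's x, y, z each as a share of pi/2 rad, from -1 to 1, then the opening, from 0 (shut) to 1 (fully open). A call has 1 to 12 rows; each row is the pose to reach, as a shift and turn from the pose commanded when the call began, along the tool's axes at that moment; what a row does not reach only later rows make up. A row lasts 1/12 s, in which the tool goes at most 41.7 mm and 7.16 degrees, less where a joint would pass 70% of its speed; a pose out of reach is approached as far as the arm can. A call with a number of a shift or a turn outside -1 to 1 is refused whole. A call with a gripper value outside its range is refused whole. The fingers move at their own pace and stop on an object; "squeeze" is the grip in N (left out, the last holds). Time passes only in rows, so rows that repeat a pose let the fingers close. It gives the time, the measured TCP pose, the force, the opening and the grip force at its end, in the units of the state.
- r.sense(): the state, without advancing time (a new reading comes with each control period).
- r.snapshot(name): name is "scene" or "top" or "wrist"; returns a dict with "img" (420x560x3 uint8, red, green, blue), "range_z" (420x560 float32, m along the optical axis (not along the pixel's ray), 0 where there is no reading), "mtx" (3x3 intrinsics, pixels), "k1" (the pictures are not rectified: a ray, as slopes to the right and down, at radius r is drawn at 1 + k1 r^2 times it, then the intrinsics apply), "origin" and "rotation" of the camera in the world. Camera axes: x right, y up, looking along -z (the intrinsics and any distortion apply to the point x, -y, -z); pixel columns grow to the right and rows downward; lengths in m; the calibration is good to about 2 mm. A picture is of the moment at which its call begins.
- r.hand_in(): hands the job in; it is judged then, once.
The state is a dict: "t": time; "joint_pos": joint angles; "joint_vel": joint speeds; "joint_torque": joint torques, N m; "eef_pos": TCP position; "eef_rot": TCP orientation; "force": force on the tool from outside, world axes, zero at the start; "moment": the same for the moment, N m; "grip_width": finger opening in m; "finger_force": force on a finger pad.
Only numpy, scipy, OpenCV 4.12 (cv2) and the standard library are available. Lean on these libraries where they do the work, as an engineer would, in place of code of your own. Each camera call takes 0.05 s, during which the arm holds its last target. There are 200 camera calls.

## Working session

There is one attempt and no reset: what is moved stays moved. The work goes in short steps, Python scripts to look and compute and a tool call to move; the robot and the scene stay as the last step left them, time stands still between calls to the robot, and variables do not carry over. Pictures are saved under pics/ and viewed, at most 10 in all, crops included, and the job is handed in when it is done.

Besides the shell and the picture viewer there is one more tool, called after "Request:" as name(argument=value, ...), one argument or row to a line, values as JSON. move_arm: Moves the arm, as the interface text tells. Shift numbers are shares of 15 cm and turn numbers shares of pi/2 rad, none past 1 either way. Its arguments: {"type":"object","properties":{"commands":{"type":"array","items":{"type":"array"}},"squeeze":{"type":"number"}},"required":["commands"]}

```bash
ls; mkdir -p pics; cat > h.py <<'E'
import numpy as np, cv2, pickle
from scipy.spatial.transform import Rotation as R
from workcell import r
def snap(n,save=None):
    s=r.snapshot(n); pickle.dump(s,open(f'{n}.pkl','wb'))
    if save: cv2.imwrite(f'pics/{save}.png',s['img'][:,:,::-1])
    return s
def rays(s,uv):
    K=np.array(s['mtx']); uv=np.atleast_2d(np.float64(uv))
    p=cv2.undistortPoints(uv.reshape(-1,1,2),K,np.array([s['k1'],0,0,0.])).reshape(-1,2)
    d=np.c_[p[:,0],-p[:,1],-np.ones(len(p))]
    return d@np.array(s['rotation']).T
def onplane(s,uv,z):
    d=rays(s,uv); o=np.array(s['origin']); return o+d*((z-o[2])/d[:,2])[:,None]
def cloud(s):
    h,w=s['range_z'].shape; v,u=np.mgrid[:h,:w]
    d=rays(s,np.c_[u.ravel(),v.ravel()]); P=np.array(s['origin'])+d*s['range_z'].reshape(-1,1)
    return P.reshape(h,w,3)
E
python3 - <<'E'
from h import *
for n in('scene','top'):
    s=snap(n,n+'0'); print(n,s['mtx'],s['k1'],s['origin'],s['rotation'])
print(r.sense())
E
```

```text
pics
scene [[384.40167747   0.         280.93222086]
 [  0.         384.40167747 209.01760372]
 [  0.           0.           1.        ]] -0.08790294730369112 [ 1.07131762 -0.40504495  0.44216543] [0.91840607 0.48471336 0.87176611]
top [[394.24266697   0.         282.29015182]
 [  0.         394.24266697 211.69489661]
 [  0.           0.           1.        ]] -0.1128638708066936 [ 0.52096671 -0.06454866  0.83856973] [ 0.05853083 -0.07908715 -1.59792581]
{'t': 0.1, 'joint_pos': array([ 1.25969929e+00,  3.79373170e-01,  1.73471666e+00,  6.15857073e-06,
        1.02847105e+00, -3.33578810e-02]), 'joint_vel': array([ 0.00067408, -0.00154886, -0.00280543, -0.00095885, -0.00113544,
        0.00130777]), 'joint_torque': array([-1.59317584e-03, -7.65040970e+01, -4.35298169e+01,  6.51824218e-02,
        3.97945836e-02, -5.51244136e-05]), 'eef_pos': array([0.19186431, 0.67283168, 0.21334475]), 'eef_rot': array([-4.34851970e-01, -3.11117835e+00,  1.49688314e-03]), 'force': array([-1.20836705, -0.44405798,  0.37782193]), 'moment': array([-0.02865073, -0.01471221, -0.02049121]), 'finger_force': 0.0, 'grip_width': 0.09111077964016981}
```

View pics/top0.png

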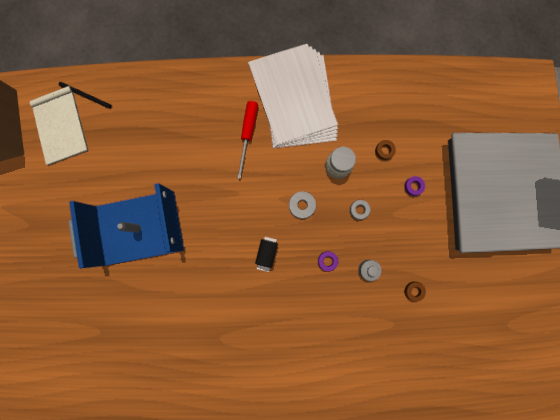

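View pics/scene0.png

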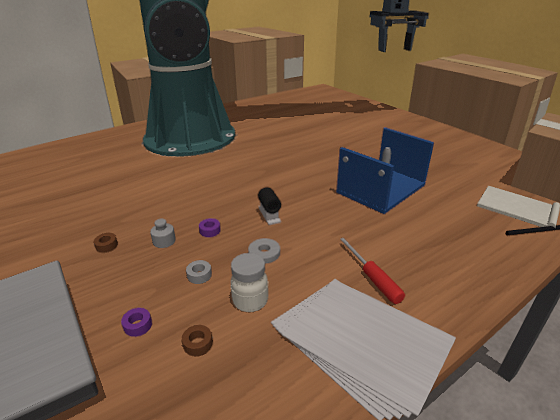

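The top view shows the feed head around (125,228), the roller in its cradle (267,254), the collar (302,205), the jar (341,165), the check weight (371,270) and the screwdriver (246,130). The ring candidates are grey (360,210), purple (415,186) and (328,261), and brown (385,150) and (415,291). The grey one at (360,210) fits, being bare steel rather than brown or purple. I'll confirm it in a crop while I measure.

```bash
sed -i "s/np.array(s\['rotation'\])/R.from_rotvec(s['rotation']).as_matrix()/" h.py
python3 - <<'E'
from h import *
s=pickle.load(open('top.pkl','rb')); P=cloud(s); img=s['img'].astype(int); hsv=cv2.cvtColor(s['img'],cv2.COLOR_RGB2HSV)
print('bench z',np.median(P[300:380,200:300,2]), P[226,122],P[254,267],P[205,293],P[165,341])
def blob(m,uv,rad):
    m=m.astype(np.uint8).copy(); k=np.zeros_like(m); cv2.circle(k,uv,rad,1,-1); m&=k
    c=max(cv2.findContours(m,cv2.RETR_EXTERNAL,cv2.CHAIN_APPROX_NONE)[0],key=cv2.contourArea)
    return c.reshape(-1,2).astype(float)
grey=(hsv[:,:,1]<60)&(hsv[:,:,2]>70)
for n,uv,rad,z in(('collar',(302,205),20,.014),('ring',(360,210),15,.018)):
    c=blob(grey,uv,rad); q=onplane(s,c,z)[:,:2]
    ce,ra=cv2.minEnclosingCircle(q.astype(np.float32)); el=cv2.fitEllipse(q.astype(np.float32)*1000)
    print(n,ce,ra,el)
# roller black
blk=(hsv[:,:,2]<45); c=blob(blk,(267,254),22); 
print('roller',cv2.minAreaRect((onplane(s,c,.045)[:,:2]*1000).astype(np.float32)), cv2.boundingRect(c.astype(np.int32)))
# roller cloud
m=np.zeros(blk.shape,np.uint8); cv2.fillPoly(m,[c.astype(np.int32)],1); m=cv2.erode(m,np.ones((3,3)))
q=P[m>0]; q=q[q[:,2]>.045]; print('top strip',q.mean(0),q[:,2].max(),len(q)); u=np.linalg.svd(q[:,:2]-q[:,:2].mean(0))[2][0]; print('axis',np.degrees(np.arctan2(u[1],u[0])))
# feed head
hd=P[180:275,60:190].reshape(-1,3); 
pl=hd[(hd[:,2]>.108)&(hd[:,2]<.118)]; print('cheek tops',len(pl))
base=hd[(hd[:,2]>.006)&(hd[:,2]<.018)&((hsv[180:275,60:190,0].ravel()>95)&(hsv[180:275,60:190,1].ravel()>120))]; print('base',cv2.minAreaRect((base[:,:2]*1000).astype(np.float32)),np.median(base[:,2]))
print('cheeks',cv2.minAreaRect((pl[:,:2]*1000).astype(np.float32)))
sp=P[215:245,110:145].reshape(-1,3); g=grey[215:245,110:145].ravel(); k=sp[g&(sp[:,2]>.03)]; print('spindle pts',len(k)); print(k[np.argsort(-k[:,2])][:12].round(3))
big=lambda a:cv2.resize(a,None,fx=6,fy=6,interpolation=cv2.INTER_CUBIC)
A=big(s['img'][178:248,75:141]); 
B=cv2.resize(s['img'][175:275,245:385],None,fx=4.2,fy=4.2,interpolation=cv2.INTER_CUBIC)
A=cv2.resize(s['img'][178:278,60:190],(200,154)); 
o=np.zeros((420,788,3),np.uint8); o[:,:588]=B; o[:154,588:]=A; 
cv2.imwrite('pics/crop1.png',o[:,:,::-1])
E
```

```text
bench z 0.00019610567636035858 [0.5663304  0.22881836 0.10436788] [ 0.50624415 -0.04312519  0.05609678] [ 0.60623655 -0.09918202  0.01621355] [ 0.67670895 -0.19388241  0.07653302]
collar (0.6069446206092834, -0.11852069199085236) 0.028644314035773277 ((606.82421875, -118.34696197509766), (54.48088836669922, 55.41447448730469), 39.62192916870117)
ring (0.5930317640304565, -0.23937319219112396) 0.020842352882027626 ((593.1546020507812, -239.5697784423828), (38.941123962402344, 39.52570343017578), 49.56517028808594)
roller ((506.97369384765625, -41.13398742675781), (34.674102783203125, 50.023101806640625), 75.41845703125) (256, 240, 21, 28)
top strip [ 0.50725844 -0.04154278  0.0554604 ] 0.8385697313358761 327
axis 163.71147460532785
cheek tops 789
base ((567.248779296875, 228.73133850097656), (127.92924499511719, 172.20062255859375), 9.353508949279785) 0.012656902741606968
cheeks ((566.45361328125, 233.39913940429688), (128.6529083251953, 181.2812042236328), 9.41996955871582)
spindle pts 33
[[0.562 0.233 0.108]
 [0.57  0.236 0.107]
 [0.568 0.228 0.106]
 [0.566 0.23  0.106]
 [0.568 0.232 0.106]
 [0.565 0.236 0.106]
 [0.566 0.234 0.105]
 [0.57  0.235 0.104]
 [0.565 0.235 0.104]
 [0.568 0.235 0.104]
 [0.57  0.233 0.104]
 [0.566 0.229 0.104]]
```

View pics/crop1.png

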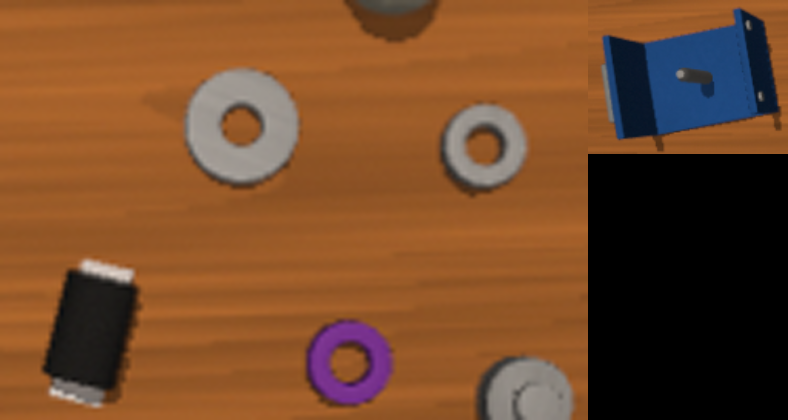

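The crop confirms the bare-steel ring at crop (484,147), which is top-view pixel (360,210), with the collar at (241,127) and the purple look-alike at (349,362).

My plan is to grip the roller with a 45° lean along its axis. A half turn about the tool axis then stands it on end.

```bash
cat > plan.py <<'E'
from h import *
def lean(phi,y_sign=1,e=45):
    p,e=np.radians(phi),np.radians(e); u=np.array([np.cos(p),np.sin(p),0])
    z=-np.sin(e)*u-np.cos(e)*np.array([0,0,1]); y=y_sign*np.array([-np.sin(p),np.cos(p),0])
    return R.from_matrix(np.c_[np.cross(y,z),y,z])
def down(yaw): return lean(yaw-90,1,0)
def plan(way,start=None):
    """way: (label, grasp point xyz, Rotation); prints the calls needed, chained from the measured pose"""
    s=r.sense(); p,q=(s['eef_pos'],R.from_rotvec(s['eef_rot'])) if start is None else start
    for lab,g,Q in way:
        t=np.array(g)+.019*Q.as_matrix()[:,2]
        d=q.inv().apply(t-p); w=(q.inv()*Q).as_rotvec()
        n=max(1,int(np.ceil(max(abs(d).max()/.148,np.linalg.norm(w)/np.radians(80)))))
        for i in range(n):
            t1=p+(t-p)/(n-i); Q1=q*R.from_rotvec((q.inv()*Q).as_rotvec()/(n-i))
            d=q.inv().apply(t1-p)/.15; w=(q.inv()*Q1).as_rotvec()/(np.pi/2)
            rows=int(np.ceil(max(np.linalg.norm(d)*.15/.0417,np.linalg.norm(w)*90/7.16)))
            print(lab,d.round(3).tolist(),w.round(3).tolist(),'rows',rows); p,q=t1,Q1
E
python3 - <<'E'
from plan import *
A=lean(-15.5); u=np.array([np.cos(np.radians(-15.5)),np.sin(np.radians(-15.5)),0])
g=np.array([.507,-.0413,.038])+.005*u; z=A.as_matrix()[:,2]
plan([('pre',g-.09*z,A),('pick',g,A),('lift',g+[0,0,.11],A)])
E
```

```text
pre [-0.739, -0.8, 0.168] [0.0, 0.1, -0.001] rows 4
pre [-0.755, -0.801, 0.05] [0.0, 0.1, -0.001] rows 4
pre [-0.752, -0.802, -0.068] [0.0, 0.1, -0.001] rows 4
pre [-0.731, -0.803, -0.184] [0.0, 0.1, -0.001] rows 4
pre [-0.692, -0.804, -0.296] [0.0, 0.1, -0.001] rows 4
pick [-0.0, -0.0, 0.6] [-0.0, 0.0, 0.0] rows 3
lift [0.519, -0.0, -0.519] [0.0, 0.0, -0.0] rows 3
```

Request:
move_arm(
  commands=[
    [[-0.739, -0.8, 0.168], [0, 0.1, -0.001], 1],
    [[-0.739, -0.8, 0.168], [0, 0.1, -0.001], 1],
    [[-0.739, -0.8, 0.168], [0, 0.1, -0.001], 1],
    [[-0.739, -0.8, 0.168], [0, 0.1, -0.001], 1],
    [[-0.739, -0.8, 0.168], [0, 0.1, -0.001], 1],
    [[-0.739, -0.8, 0.168], [0, 0.1, -0.001], 1],
  ],
)

```text
t: 0.6
eef_pos: [0.2664, 0.5259, 0.1884]
eef_rot: [-0.415, -2.957, -0.032]
force: [0.1, -0.2, -0.7]
grip_width: 0.0915
finger_force: 0.0
```

Request:
move_arm(
  commands=[
    [[-0.755, -0.801, 0.05], [0, 0.1, -0.001], 1],
    [[-0.755, -0.801, 0.05], [0, 0.1, -0.001], 1],
    [[-0.755, -0.801, 0.05], [0, 0.1, -0.001], 1],
    [[-0.755, -0.801, 0.05], [0, 0.1, -0.001], 1],
    [[-0.755, -0.801, 0.05], [0, 0.1, -0.001], 1],
    [[-0.755, -0.801, 0.05], [0, 0.1, -0.001], 1],
  ],
)

```text
t: 1.1
eef_pos: [0.3401, 0.3814, 0.1635]
eef_rot: [-0.39, -2.803, -0.062]
force: [0.5, 0.7, 0.5]
grip_width: 0.0911
finger_force: 0.0
```

Request:
move_arm(
  commands=[
    [[-0.752, -0.802, -0.068], [0, 0.1, -0.001], 1],
    [[-0.752, -0.802, -0.068], [0, 0.1, -0.001], 1],
    [[-0.752, -0.802, -0.068], [0, 0.1, -0.001], 1],
    [[-0.752, -0.802, -0.068], [0, 0.1, -0.001], 1],
    [[-0.752, -0.802, -0.068], [0, 0.1, -0.001], 1],
    [[-0.752, -0.802, -0.068], [0, 0.1, -0.001], 1],
  ],
)

```text
t: 1.6
eef_pos: [0.414, 0.2362, 0.1383]
eef_rot: [-0.366, -2.649, -0.089]
force: [0.3, -0.3, 0.2]
grip_width: 0.0914
finger_force: 0.0
```

```bash
cat > p1.py <<'E'
from plan import *
A=lean(-15.5); u=np.array([np.cos(np.radians(-15.5)),np.sin(np.radians(-15.5)),0])
g=np.array([.507,-.0413,.038])+.005*u; z=A.as_matrix()[:,2]
s=r.sense(); print(s['t'],s['eef_pos'],s['joint_pos'].round(2),s['joint_vel'].round(2))
plan([('pre',g-.09*z,A),('pick',g,A),('lift',g+[0,0,.11],A)])
E
python3 p1.py
```

```text
1.6 [0.41401713 0.23622328 0.13829478] [ 0.32  0.33  2.04  0.28  1.18 -1.13] [ 0.05 -0.01  0.01  0.02 -0.    0.01]
pre [-0.729, -0.806, -0.185] [0.001, 0.1, -0.001] rows 4
pre [-0.69, -0.807, -0.295] [0.001, 0.1, -0.001] rows 4
pick [-0.0, -0.0, 0.6] [-0.0, -0.0, -0.0] rows 3
lift [0.519, 0.0, -0.519] [0.0, -0.0, 0.0] rows 3
```

Request:
move_arm(
  commands=[
    [[-0.729, -0.806, -0.185], [0.001, 0.1, -0.001], 1],
    [[-0.729, -0.806, -0.185], [0.001, 0.1, -0.001], 1],
    [[-0.729, -0.806, -0.185], [0.001, 0.1, -0.001], 1],
    [[-0.729, -0.806, -0.185], [0.001, 0.1, -0.001], 1],
    [[-0.729, -0.806, -0.185], [0.001, 0.1, -0.001], 1],
    [[-0.729, -0.806, -0.185], [0.001, 0.1, -0.001], 1],
  ],
)

```text
t: 2.1
eef_pos: [0.4875, 0.0876, 0.1129]
eef_rot: [-0.339, -2.496, -0.102]
force: [3.2, -39.5, 1.1]
grip_width: 0.0911
finger_force: 19.1
```

Request:
move_arm(
  commands=[
    [[-0.69, -0.807, -0.295], [0.001, 0.1, -0.001], 1],
    [[-0.69, -0.807, -0.295], [0.001, 0.1, -0.001], 1],
    [[-0.69, -0.807, -0.295], [0.001, 0.1, -0.001], 1],
    [[-0.69, -0.807, -0.295], [0.001, 0.1, -0.001], 1],
    [[-0.69, -0.807, -0.295], [0.001, 0.1, -0.001], 1],
    [[-0.69, -0.807, -0.295], [0.001, 0.1, -0.001], 1],
  ],
)

```text
t: 2.6
eef_pos: [0.5611, -0.0553, 0.0878]
eef_rot: [-0.316, -2.34, -0.131]
force: [-0.4, 0.1, -0.1]
grip_width: 0.0912
finger_force: 0.0
```

```bash
python3 p1.py; python3 - <<'E'
from h import *
s=snap('wrist','w1'); h=cv2.cvtColor(s['img'],cv2.COLOR_RGB2HSV); P=cloud(s)
m=(h[:,:,2]<60)&(P[:,:,2]>.03)&(P[:,:,2]<.065)&(abs(P[:,:,0]-.507)<.05)&(abs(P[:,:,1]+.04)<.05)
q=P[m]; print(len(q),q.mean(0)); top=q[q[:,2]>np.percentile(q[:,2],60)]
print(top.mean(0),cv2.minAreaRect((top[:,:2]*1000).astype(np.float32)),cv2.minAreaRect((q[:,:2]*1000).astype(np.float32)))
E
```

```text
2.6 [ 0.56105046 -0.05525264  0.08782034] [-0.17  0.71  1.66  0.07  1.56 -1.5 ] [ 0.03 -0.03  0.04  0.01 -0.    0.  ]
pre [0.005, -0.007, 0.001] [-0.001, 0.0, 0.001] rows 1
pick [-0.0, 0.0, 0.6] [0.0, 0.0, 0.0] rows 3
lift [0.519, -0.0, -0.519] [0.0, 0.0, 0.0] rows 3
40 [ 0.51066259 -0.06017579  0.0406542 ]
[ 0.51569516 -0.06150393  0.04178619] ((513.904296875, -60.968605041503906), (0.38759493827819824, 27.250978469848633), 74.40776062011719) ((504.3589782714844, -58.44451904296875), (1.559150218963623, 49.289100646972656), 76.78807067871094)
```

View pics/w1.png

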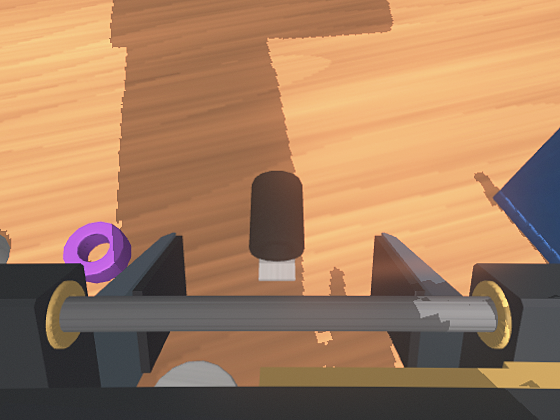

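The wrist view shows the roller at columns 250–303, centred between the fingers at about 180 and 375, with its axis in line. A finger brushed the cheek on the way over, at about 40 N, so later paths will go higher. Picking now.

Request:
move_arm(
  commands=[
    [[0.004, -0.006, 0.3], [0, 0, 0], 1],
    [[0.004, -0.006, 0.5], [0, 0, 0], 1],
    [[0.004, -0.006, 0.6], [0, 0, 0], 1],
    [[0.004, -0.006, 0.6], [0, 0, 0], 0.2],
    [[0.004, -0.006, 0.6], [0, 0, 0], 0.2],
    [[0.004, -0.006, 0.6], [0, 0, 0], 0.2],
    [[0.004, -0.006, 0.6], [0, 0, 0], 0.2],
    [[0.004, -0.006, 0.6], [0, 0, 0], 0.2],
    [[0.004, -0.006, 0.6], [0, 0, 0], 0.2],
    [[0.004, -0.006, 0.6], [0, 0, 0], 0.2],
  ],
  squeeze=25,
)

```text
t: 3.48
eef_pos: [0.4982, -0.0401, 0.0253]
eef_rot: [-0.316, -2.339, -0.132]
force: [0.4, -0.2, 0.1]
grip_width: 0.0471
finger_force: 0.0
```

Request:
move_arm(
  commands=[
    [[0, 0, 0], [0, 0, 0], 0],
    [[0, 0, 0], [0, 0, 0], 0],
    [[0, 0, 0], [0, 0, 0], 0],
    [[0, 0, 0], [0, 0, 0], 0],
    [[0, 0, 0], [0, 0, 0], 0],
  ],
)

```text
t: 3.9
eef_pos: [0.498, -0.0396, 0.0252]
eef_rot: [-0.317, -2.339, -0.133]
force: [1.8, 5.9, 3.1]
grip_width: 0.0342
finger_force: 25.0
```

```bash
cat > p2.py <<'E'
from plan import *
A=lean(-15.5); S=A*R.from_rotvec([0,0,np.pi/2]); B=A*R.from_rotvec([0,0,np.pi])
s=r.sense(); g=s['eef_pos']-.019*R.from_rotvec(s['eef_rot']).as_matrix()[:,2]; print(s['grip_width'],s['finger_force'],g)
st=[.575,.025,.031]
H=np.array([.575,.02,.16])
plan([('lift',g+[0,0,.11],A),('spin1',H,S),('spin2',H,B*R.from_rotvec([0,0,-1e-4])),('over',[st[0],st[1],.05],B),('set',st,B)])
E
python3 p2.py
```

```text
0.03421485217657038 24.99969081785821 [ 0.51095135 -0.04322116  0.03864879]
lift [0.519, 0.001, -0.519] [0.0, 0.0, 0.001] rows 3
spin1 [-0.079, 0.26, -0.132] [-0.0, -0.0, 0.5] rows 7
spin1 [0.128, 0.24, -0.132] [-0.0, 0.0, 0.5] rows 7
spin2 [0.0, 0.0, 0.0] [0.0, -0.0, 0.5] rows 7
spin2 [-0.0, 0.0, -0.0] [-0.0, 0.0, 0.5] rows 7
over [0.512, -0.032, 0.525] [0.0, 0.0, 0.0] rows 3
set [0.09, 0.0, 0.09] [-0.0, -0.0, 0.0] rows 1
```

Request:
move_arm(
  commands=[
    [[0.17, 0, -0.17], [0, 0, 0], 0],
    [[0.35, 0, -0.35], [0, 0, 0], 0],
    [[0.519, 0, -0.519], [0, 0, 0], 0],
    [[0.519, 0, -0.519], [0, 0, 0], 0],
  ],
)

```text
t: 4.23
eef_pos: [0.5004, -0.0406, 0.1404]
eef_rot: [-0.317, -2.346, -0.131]
force: [1.0, 0.4, -1.0]
grip_width: 0.0345
finger_force: 25.0
```

Request:
move_arm(
  commands=[
    [[-0.079, 0.26, -0.132], [0, 0, 0.5], 0],
    [[-0.079, 0.26, -0.132], [0, 0, 0.5], 0],
    [[-0.079, 0.26, -0.132], [0, 0, 0.5], 0],
    [[-0.079, 0.26, -0.132], [0, 0, 0.5], 0],
    [[-0.079, 0.26, -0.132], [0, 0, 0.5], 0],
    [[-0.079, 0.26, -0.132], [0, 0, 0.5], 0],
    [[-0.079, 0.26, -0.132], [0, 0, 0.5], 0],
    [[-0.079, 0.26, -0.132], [0, 0, 0.5], 0],
  ],
)

```text
t: 4.9
eef_pos: [0.5294, -0.0085, 0.1402]
eef_rot: [-1.194, -2.047, 0.251]
force: [-0.2, -0.0, -1.2]
grip_width: 0.0346
finger_force: 25.0
```

Request:
move_arm(
  commands=[
    [[0.128, 0.24, -0.132], [0, 0, 0.5], 0],
    [[0.128, 0.24, -0.132], [0, 0, 0.5], 0],
    [[0.128, 0.24, -0.132], [0, 0, 0.5], 0],
    [[0.128, 0.24, -0.132], [0, 0, 0.5], 0],
    [[0.128, 0.24, -0.132], [0, 0, 0.5], 0],
    [[0.128, 0.24, -0.132], [0, 0, 0.5], 0],
    [[0.128, 0.24, -0.132], [0, 0, 0.5], 0],
    [[0.128, 0.24, -0.132], [0, 0, 0.5], 0],
  ],
)

```text
t: 5.57
eef_pos: [0.5615, 0.0232, 0.1459]
eef_rot: [-1.946, -1.483, 0.614]
force: [-0.7, 0.5, -1.2]
grip_width: 0.0346
finger_force: 25.0
```

Request:
move_arm(
  commands=[
    [[0, 0, 0], [0, 0, 0.5], 0],
    [[0, 0, 0], [0, 0, 0.5], 0],
    [[0, 0, 0], [0, 0, 0.5], 0],
    [[0, 0, 0], [0, 0, 0.5], 0],
    [[0, 0, 0], [0, 0, 0.5], 0],
    [[0, 0, 0], [0, 0, 0.5], 0],
    [[0, 0, 0], [0, 0, 0.5], 0],
    [[0, 0, 0], [0, 0, 0.5], 0],
  ],
)

```text
t: 6.23
eef_pos: [0.5615, 0.0232, 0.1461]
eef_rot: [-2.506, -0.664, 0.928]
force: [0.6, -0.1, -1.7]
grip_width: 0.0342
finger_force: 25.0
```

Request:
move_arm(
  commands=[
    [[0, 0, 0], [0, 0, 0.5], 0],
    [[0, 0, 0], [0, 0, 0.5], 0],
    [[0, 0, 0], [0, 0, 0.5], 0],
    [[0, 0, 0], [0, 0, 0.5], 0],
    [[0, 0, 0], [0, 0, 0.5], 0],
    [[0, 0, 0], [0, 0, 0.5], 0],
    [[0, 0, 0], [0, 0, 0.5], 0],
    [[0, 0, 0], [0, 0, 0.5], 0],
  ],
)

```text
t: 6.9
eef_pos: [0.5615, 0.0232, 0.1462]
eef_rot: [-2.785, 0.373, 1.153]
force: [1.0, 0.4, -2.7]
grip_width: 0.0344
finger_force: 25.0
```

```bash
python3 - <<'E'
from plan import *
B=lean(-15.5)*R.from_rotvec([0,0,np.pi]); s=r.sense(); print(s['t'],s['eef_pos'],s['grip_width'],s['finger_force'],s['joint_pos'].round(2),B.as_matrix()[:,1])
plan([('over',[.575,.025,.05],B),('set',[.575,.025,.031],B)])
snap('scene','sc2'); i=cv2.imread('pics/sc2.png')[60:270,180:460]; cv2.imwrite('pics/sc2c.png',cv2.resize(i,None,fx=2.6,fy=2.6))
E
```

```text
6.9 [0.56153717 0.02318854 0.14619548] 0.03441064901736282 25.00004081066436 [-0.07  0.62  1.68  0.14  1.62  1.72] [-2.67238376e-01 -9.63630453e-01 -6.93889390e-17]
over [0.513, -0.034, 0.521] [0.001, 0.0, 0.002] rows 3
set [0.09, 0.0, 0.09] [-0.0, 0.0, -0.0] rows 1
```

View pics/sc2c.png

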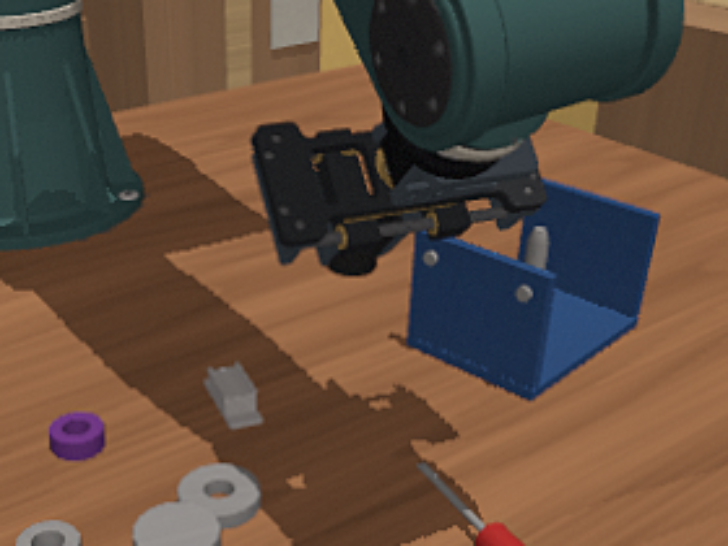

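The roller hangs below the hand with its round end down, at crop (350,255). Lowering it to stand on the bench.

Request:
move_arm(
  commands=[
    [[0.17, 0.02, 0.17], [0, 0, 0], 0],
    [[0.34, 0.04, 0.34], [0, 0, 0], 0],
    [[0.513, 0.05, 0.521], [0, 0, 0.002], 0],
    [[0.513, 0.05, 0.521], [0, 0, 0.002], 0],
    [[0.55, 0.05, 0.56], [0, 0, 0.002], 0],
    [[0.57, 0.05, 0.58], [0, 0, 0.002], 0],
    [[0.58, 0.05, 0.588], [0, 0, 0.002], 0],
    [[0.585, 0.05, 0.592], [0, 0, 0.002], 0],
    [[0.585, 0.05, 0.592], [0, 0, 0.002], 0],
  ],
)

```text
t: 7.7
eef_pos: [0.5597, 0.0163, 0.0226]
eef_rot: [-2.787, 0.38, 1.152]
force: [-0.7, 0.5, -1.3]
grip_width: 0.0343
finger_force: 25.0
```

Request:
move_arm(
  commands=[
    [[0.009, 0, 0.009], [0, 0, 0], 0],
    [[0.014, 0, 0.014], [0, 0, 0], 0],
    [[0.018, 0, 0.018], [0, 0, 0], 0],
    [[0.022, 0, 0.022], [0, 0, 0], 0],
    [[0.022, 0, 0.022], [0, 0, 0], 0],
  ],
)

```text
t: 8.12
eef_pos: [0.5588, 0.0163, 0.0167]
eef_rot: [-2.786, 0.381, 1.155]
force: [0.0, 0.3, -1.7]
grip_width: 0.0347
finger_force: 25.0
```

Request:
move_arm(
  commands=[
    [[0.005, 0, 0.005], [0, 0, 0], 0],
    [[0.005, 0, 0.005], [0, 0, 0], 0],
  ],
)

```text
t: 8.28
eef_pos: [0.559, 0.0162, 0.0162]
eef_rot: [-2.786, 0.381, 1.155]
force: [0.1, -0.3, 5.2]
grip_width: 0.0344
finger_force: 25.0
```

Request:
move_arm(
  commands=[
    [[0.005, 0, 0.005], [0, 0, 0], 0],
    [[0.005, 0, 0.005], [0, 0, 0], 0],
  ],
)

```text
t: 8.45
eef_pos: [0.559, 0.0162, 0.0161]
eef_rot: [-2.785, 0.381, 1.157]
force: [-1.6, -1.3, 16.3]
grip_width: 0.0347
finger_force: 25.0
```

```bash
python3 - <<'E'
from plan import *
s=r.sense(); print(s['force'],s['eef_pos'])
s=snap('scene','sc3'); i=cv2.imread('pics/sc3.png')[110:230,230:390]; cv2.imwrite('pics/sc3c.png',cv2.resize(i,None,fx=4.5,fy=4.5,interpolation=cv2.INTER_CUBIC))
E
```

```text
[-1.56113486 -1.33568202 16.30277861] [0.55899713 0.01622737 0.0161195 ]
```

View pics/sc3c.png

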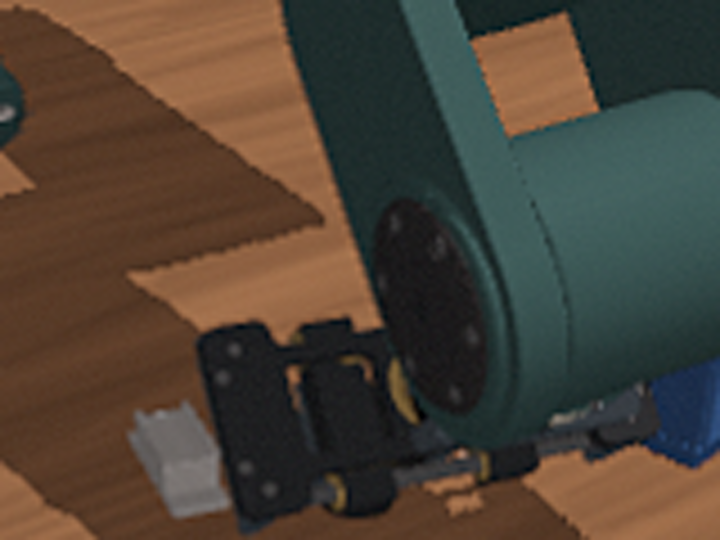

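Contact came at a grasp height of about 30 mm, as expected for a standing roller, with 16 N. The view itself is blocked by the arm. I'll unload, open and back out along the tool axis.

Request:
move_arm(
  commands=[
    [[-0.006, 0, -0.006], [0, 0, 0], 0],
    [[-0.006, 0, -0.006], [0, 0, 0], 0.5],
    [[-0.006, 0, -0.006], [0, 0, 0], 0.8],
    [[-0.006, 0, -0.006], [0, 0, 0], 0.8],
    [[-0.006, 0, -0.006], [0, 0, 0], 0.8],
    [[-0.006, 0, -0.006], [0, 0, 0], 0.8],
    [[-0.006, 0, -0.006], [0, 0, 0], 0.8],
    [[-0.006, 0, -0.006], [0, 0, 0], 0.8],
  ],
)

```text
t: 9.17
eef_pos: [0.5589, 0.0162, 0.0159]
eef_rot: [-2.786, 0.381, 1.155]
force: [-0.5, 0.1, -0.3]
grip_width: 0.0725
finger_force: 0.0
```

Request:
move_arm(
  commands=[
    [[-0.006, 0, -0.2], [0, 0, 0], 0.9],
    [[-0.006, 0, -0.4], [0, 0, 0], 1],
    [[-0.006, 0, -0.6], [0, 0, 0], 1],
    [[-0.006, 0, -0.85], [0, 0, 0], 1],
    [[-0.006, 0, -0.95], [0, 0, 0], 1],
    [[-0.006, 0, -0.95], [0, 0, 0], 1],
  ],
)

```text
t: 9.67
eef_pos: [0.6586, -0.0111, 0.1201]
eef_rot: [-2.789, 0.382, 1.146]
force: [-0.1, 0.6, -0.4]
grip_width: 0.0911
finger_force: 0.0
```

```bash
python3 - <<'E'
from plan import *
s=r.sense(); print(s['t'],s['force'],s['eef_pos'],s['joint_pos'].round(2))
Q=down(9.4)
plan([('mid',[.585,.012,.19],Q)])
s=snap('wrist','w4'); P=cloud(s); h=cv2.cvtColor(s['img'],cv2.COLOR_RGB2HSV)
m=(h[:,:,2]<90)&(abs(P[:,:,0]-.575)<.05)&(abs(P[:,:,1]-.013)<.05)&(P[:,:,2]>.025)
q=P[m]; print(len(q),q.mean(0),q.min(0),q.max(0))
t=q[q[:,2]>.048]; print('top',len(t),t.mean(0),t.min(0),t.max(0))
E
```

```text
9.6667 [-0.08112023  0.58613858 -0.37538869] [ 0.65861576 -0.01113982  0.12007468] [-0.1   0.78  1.44  0.12  1.69  1.71]
mid [-0.302, -0.008, 0.06] [-0.247, 0.158, -0.601] rows 9
mid [-0.166, -0.252, -0.06] [-0.247, 0.158, -0.601] rows 9
197 [ 0.57397086 -0.00178129  0.04188832] [ 0.55573081 -0.00490364  0.02502686] [0.58192132 0.02901238 0.05285203]
top 58 [ 0.56901534 -0.00078897  0.05105875] [ 0.55573081 -0.00478224  0.04807362] [0.58156162 0.01172853 0.05285203]
```

View pics/w4.png

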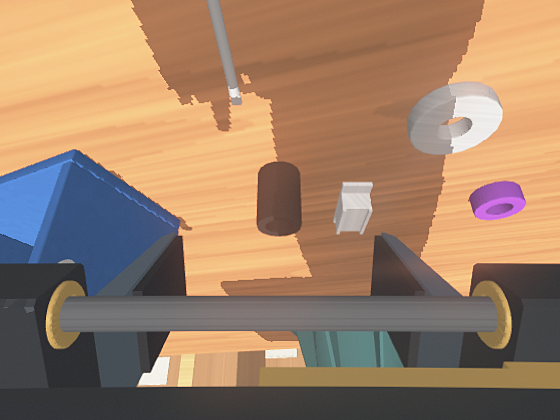

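The roller stands upright at (279,200). The image is inverted and the bore of its top end shows at (272,225). Going above it, tool down, yaw along the slot.

Request:
move_arm(
  commands=[
    [[-0.3, -0.008, 0.06], [-0.247, 0.158, -0.601], 1],
    [[-0.3, -0.008, 0.06], [-0.247, 0.158, -0.601], 1],
    [[-0.3, -0.008, 0.06], [-0.247, 0.158, -0.601], 1],
    [[-0.3, -0.008, 0.06], [-0.247, 0.158, -0.601], 1],
    [[-0.3, -0.008, 0.06], [-0.247, 0.158, -0.601], 1],
    [[-0.3, -0.008, 0.06], [-0.247, 0.158, -0.601], 1],
    [[-0.3, -0.008, 0.06], [-0.247, 0.158, -0.601], 1],
    [[-0.3, -0.008, 0.06], [-0.247, 0.158, -0.601], 1],
    [[-0.3, -0.008, 0.06], [-0.247, 0.158, -0.601], 1],
    [[-0.3, -0.008, 0.06], [-0.247, 0.158, -0.601], 1],
  ],
)

```text
t: 10.55
eef_pos: [0.6167, 0.0016, 0.1417]
eef_rot: [-2.779, -1.14, 0.68]
force: [0.3, -1.0, -0.0]
grip_width: 0.091
finger_force: 0.0
```

```bash
python3 - <<'E'
from plan import *
s=r.sense(); print(s['t'],s['force'],s['eef_pos'],s['joint_pos'].round(2))
plan([('mid',[.572,.0126,.16],down(9.4))])
E
```

```text
10.55 [ 0.28223421 -0.95869654 -0.0426622 ] [0.61671564 0.00158476 0.14172869] [ 0.01  0.54  1.7  -0.11  1.34  0.85]
mid [-0.136, -0.247, 0.122] [-0.251, 0.159, -0.598] rows 9
```

Request:
move_arm(
  commands=[
    [[-0.136, -0.247, 0.122], [-0.251, 0.159, -0.598], 1],
    [[-0.136, -0.247, 0.122], [-0.251, 0.159, -0.598], 1],
    [[-0.136, -0.247, 0.122], [-0.251, 0.159, -0.598], 1],
    [[-0.136, -0.247, 0.122], [-0.251, 0.159, -0.598], 1],
    [[-0.136, -0.247, 0.122], [-0.251, 0.159, -0.598], 1],
    [[-0.136, -0.247, 0.122], [-0.251, 0.159, -0.598], 1],
    [[-0.136, -0.247, 0.122], [-0.251, 0.159, -0.598], 1],
    [[-0.136, -0.247, 0.122], [-0.251, 0.159, -0.598], 1],
    [[-0.136, -0.247, 0.122], [-0.251, 0.159, -0.598], 1],
    [[-0.136, -0.247, 0.122], [-0.251, 0.159, -0.598], 1],
  ],
)

```text
t: 11.38
eef_pos: [0.5724, 0.0118, 0.1409]
eef_rot: [-2.037, -2.391, 0.0]
force: [0.6, -0.7, -0.3]
grip_width: 0.0911
finger_force: 0.0
```

```bash
python3 - <<'E'
from plan import *
s=r.sense(); print(s['t'],s['eef_pos'],s['joint_pos'].round(2),R.from_rotvec(s['eef_rot']).as_matrix().round(3).tolist())
s=snap('wrist','w5'); P=cloud(s); print(s['origin'],s['rotation'])
m=(P[:,:,2]>.047)&(P[:,:,2]<.058)&(abs(P[:,:,0]-.572)<.04)&(abs(P[:,:,1]-.013)<.04)
q=P[m]; v,u=np.nonzero(m); print(len(q),q.mean(0),q.min(0),q.max(0),np.median(q[:,2]),u.min(),u.max(),v.min(),v.max())
if len(q): print(cv2.minEnclosingCircle((q[:,:2]*1000).astype(np.float32)))
# grey spindle points
m=(P[:,:,2]>.09)&(abs(P[:,:,0]-.567)<.02)&(abs(P[:,:,1]-.231)<.02); print('sp',m.sum(),P[m][:5])
plan([('pick',[.572,.0126,.040],down(9.4))])
E
```

```text
11.3833 [0.57235822 0.01184556 0.14086802] [-0.02  0.28  2.03  0.    0.83 -0.18] [[-0.159, 0.987, -0.0], [0.987, 0.159, 0.0], [0.0, -0.0, -1.0]]
[0.55956414 0.08714765 0.31155344] [-0.27274207 -0.02171474  0.15801646]
1293 [0.57031931 0.01365662 0.05150171] [ 0.55272471 -0.00447109  0.04703516] [0.58807272 0.03059445 0.05390636] 0.05169728772767462 252 301 188 236
((570.3939208984375, 12.883794784545898), 17.932373046875)
sp 0 []
pick [0.006, -0.004, 0.801] [-0.001, 0.0, -0.005] rows 3
```

View pics/w5.png

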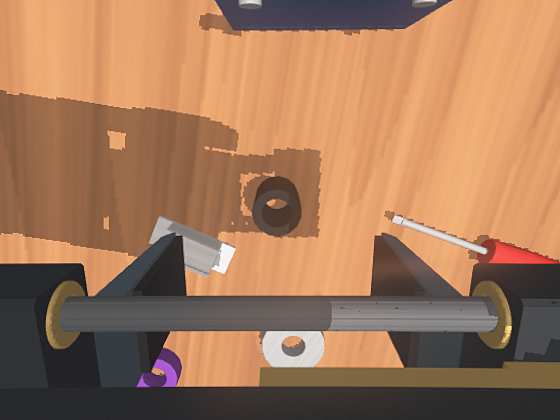

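The wrist view shows the roller standing at (276,207), the cradle at (192,245), the collar at (293,348) and the screwdriver tip at (398,219). Nothing is in the fingers' way, so I'll take it from above.

Request:
move_arm(
  commands=[
    [[0.009, -0.008, 0.25], [0, 0, -0.004], 1],
    [[0.009, -0.008, 0.5], [0, 0, -0.004], 1],
    [[0.009, -0.008, 0.7], [0, 0, -0.004], 1],
    [[0.009, -0.008, 0.8], [0, 0, -0.004], 0.8],
    [[0.009, -0.008, 0.8], [0, 0, -0.004], 0.5],
    [[0.009, -0.008, 0.8], [0, 0, -0.004], 0],
    [[0.009, -0.008, 0.8], [0, 0, -0.004], 0],
    [[0.009, -0.008, 0.8], [0, 0, -0.004], 0],
    [[0.009, -0.008, 0.8], [0, 0, -0.004], 0],
    [[0.009, -0.008, 0.8], [0, 0, -0.004], 0],
    [[0.009, -0.008, 0.8], [0, 0, -0.004], 0],
    [[0.009, -0.008, 0.8], [0, 0, -0.004], 0],
  ],
  squeeze=25,
)

```text
t: 12.43
eef_pos: [0.5732, 0.0132, 0.0225]
eef_rot: [2.028, 2.397, 0.001]
force: [-3.1, 0.3, 8.0]
grip_width: 0.036
finger_force: 25.0
```

Request:
move_arm(
  commands=[
    [[0, 0, 0], [0, 0, 0], 0],
    [[0, 0, 0], [0, 0, 0], 0],
    [[0, 0, 0], [0, 0, 0], 0],
    [[0, 0, 0], [0, 0, 0], 0],
  ],
)

```text
t: 12.77
eef_pos: [0.5732, 0.0132, 0.0225]
eef_rot: [2.028, 2.397, 0.001]
force: [-2.6, 0.4, 7.4]
grip_width: 0.036
finger_force: 25.0
```

Request:
move_arm(
  commands=[
    [[0, 0, -0.2], [0, 0, 0], 0],
    [[0, 0, -0.45], [0, 0, 0], 0],
    [[0, 0, -0.7], [0, 0, 0], 0],
    [[0, 0, -0.9], [0, 0, 0], 0],
    [[0, 0, -0.9], [0, 0, 0], 0],
  ],
)

```text
t: 13.18
eef_pos: [0.5759, 0.0133, 0.163]
eef_rot: [2.024, 2.392, 0.009]
force: [1.5, -0.4, 0.3]
grip_width: 0.0363
finger_force: 25.0
```

```bash
python3 - <<'E'
from plan import *
s=r.sense(); print(s['t'],s['eef_pos'],s['grip_width'],s['finger_force'])
s=snap('top'); P=cloud(s); h=cv2.cvtColor(s['img'],cv2.COLOR_RGB2HSV)
hm=(h[:,:,0]>95)&(h[:,:,0]<130)&(h[:,:,1]>120)
# cheek top faces -> lines; spindle tip silhouette from two cameras at z=.104
print('cam',s['origin'])
for n,reg in(('top',(slice(215,245),slice(110,145))),('scene',(slice(140,180),slice(370,405)))):
    q=pickle.load(open(n+'.pkl','rb')) if n=='top' else snap('scene','sc6')
    i=q['img'][reg]; hh=cv2.cvtColor(i,cv2.COLOR_RGB2HSV); g=((hh[:,:,1]<70)&(hh[:,:,2]>60)).astype(np.uint8)
    print(n); print('\n'.join(''.join('#' if x else '.' for x in row) for row in g))
plan([('over',[.567,.231,.178],down(9.4))])
E
```

```text
13.1833 [0.57586603 0.01326715 0.16304397] 0.03633717042579323 24.999476121738553
cam [ 0.52096671 -0.06454866  0.83856973]
top
...................................
...................................
...................................
...................................
...................................
...................................
...................................
...................................
...................................
...................................
...................................
...................................
...................................
...................................
...................................
...................................
...................................
...................................
...................................
...................................
...................................
...................................
...................................
...................................
...................................
...................................
...................................

[... 961 characters left out ...]
#...............
...................................
...................................
...................................
...................................
...................................
...........#.......................
..........####.....................
.........######....................
........#######....................
........#######....................
.........######....................
.........####......................
...................................
...................................
...................................
...................................
over [0.719, 0.1, -0.004] [0.001, 0.0, 0.001] rows 3
over [0.719, 0.099, -0.004] [0.001, 0.0, 0.001] rows 3
```

```bash
python3 - <<'E'
from plan import *
s=r.sense(); print(s['t'],s['eef_pos'],s['eef_rot'],s['force'])
t=pickle.load(open('top.pkl','rb')); img=cv2.imread('pics/top0.png'); hh=cv2.cvtColor(img[215:245,110:145],cv2.COLOR_BGR2HSV)
g=(hh[:,:,1]<90)&(hh[:,:,2]>45)
print('\n'.join(''.join('#' if x else '.' for x in row) for row in g))
sc=pickle.load(open('scene.pkl','rb'))
print('scene tip rows',[onplane(sc,[387,v],.104)[0].round(4).tolist() for v in(147,148,149)])
# post axis plane from scene: column centre ~387.0 at row 152, 386.5 at row 158
print('scene mid, z=.09',onplane(sc,[387,152],.09)[0], 'dir',rays(sc,[387,148])[0])
blue=cv2.cvtColor(img,cv2.COLOR_BGR2HSV)
b=((blue[:,:,0]>95)&(blue[:,:,0]<130)&(blue[:,:,1]>100)).astype(np.uint8)
c=max(cv2.findContours(b,cv2.RETR_EXTERNAL,cv2.CHAIN_APPROX_NONE)[0],key=cv2.contourArea); ap=cv2.approxPolyDP(c,4,True).reshape(-1,2); print(ap.tolist())
for z in(.112,.0): print(z,onplane(t,ap,z)[:,:2].round(4).tolist())
E
```

```text
13.2833 [0.57325651 0.01331512 0.15793181] [2.02674738 2.39586868 0.0029642 ] [-0.86293405  0.29182416 -2.7259367 ]
...................................
...................................
...................................
...................................
...................................
...................................
...................................
...........#####...................
.........#############.............
........####################.......
.......#######################.....
.......#######################.....
........#######################....
........#######################....
.........######################....
..........####################.....
...................##########......
.........................##........
...................................
...................................
...................................
...................................
...................................
...................................
...................................
...................................
...................................
...................................
...................................
...................................
scene tip rows [[0.5653, 0.2325, 0.104], [0.569, 0.2283, 0.104], [0.5727, 0.2241, 0.104]]
scene mid, z=.09 [0.56334733 0.23746387 0.09      ] dir [-0.60210309  0.75917131 -0.4053741 ]
[[173, 193], [155, 184], [156, 194], [96, 207], [70, 202], [79, 267], [181, 250]]
0.112 [[0.6251, 0.1282], [0.6432, 0.1626], [0.6242, 0.1606], [0.6031, 0.2771], [0.6142, 0.3297], [0.4906, 0.3102], [0.5187, 0.1139]]
0.0 [[0.6412, 0.1579], [0.6621, 0.1976], [0.6401, 0.1953], [0.6158, 0.3298], [0.6286, 0.3905], [0.486, 0.368], [0.5183, 0.1414]]
```

```bash
python3 - <<'E'
from plan import *
plan([('near',[.567,.15,.180],down(9.4))])
E
```

```text
near [0.906, 0.11, -0.021] [0.002, 0.001, 0.002] rows 4
```

Request:
move_arm(
  commands=[
    [[0.05, 0.01, -0.021], [0, 0, 0], 0],
    [[0.25, 0.03, -0.021], [0, 0, 0], 0],
    [[0.45, 0.06, -0.021], [0, 0, 0], 0],
    [[0.7, 0.09, -0.021], [0, 0, 0], 0],
    [[0.906, 0.11, -0.021], [0, 0, 0], 0],
    [[0.906, 0.11, -0.021], [0, 0, 0], 0],
    [[0.906, 0.11, -0.021], [0, 0, 0], 0],
    [[0.906, 0.11, -0.021], [0, 0, 0], 0],
  ],
)

```text
t: 13.95
eef_pos: [0.5657, 0.15, 0.1588]
eef_rot: [2.028, 2.399, -0.002]
force: [-0.3, -1.1, -1.0]
grip_width: 0.0366
finger_force: 25.0
```

```bash
python3 - <<'E'
from plan import *
st=r.sense(); print(st['t'],st['eef_pos'],st['eef_rot'],st['grip_width'])
s=snap('wrist','w7'); P=cloud(s)
m=(P[:,:,2]>.099)&(P[:,:,2]<.109)&(abs(P[:,:,0]-.567)<.02)&(abs(P[:,:,1]-.231)<.02); q=P[m]; v,u=np.nonzero(m)
print('sp',len(q),q.mean(0),q.min(0),q.max(0),u.min(),u.max(),v.min(),v.max()); print(cv2.minEnclosingCircle((q[:,:2]*1000).astype(np.float32)))
m=(P[:,:,2]>.085)&(P[:,:,2]<.097)&(abs(P[:,:,0]-.567)<.02)&(abs(P[:,:,1]-.231)<.02); print('shaft',P[m].mean(0),P[m].min(0),P[m].max(0))
e=st['eef_pos']; m=(abs(P[:,:,2]-e[2]-.031)<.008)&(np.hypot(P[:,:,0]-e[0],P[:,:,1]-e[1])<.024); q=P[m]; v,u=np.nonzero(m)
print('roller top',len(q),np.median(q[:,2]),u.min(),u.max(),v.min(),v.max(),cv2.minEnclosingCircle((q[:,:2]*1000).astype(np.float32)))
# cheek top faces
m=(abs(P[:,:,2]-.112)<.004); q=P[m]
for nm,k in(('+y',q[:,1]>.28),('-y',q[:,1]<.19)): print(nm,k.sum(),cv2.minAreaRect((q[k][:,:2]*1000).astype(np.float32)) if k.sum()>5 else '')
E
```

```text
13.95 [0.56574774 0.14996053 0.15879423] [ 2.02785808e+00  2.39879806e+00 -2.13542547e-03] 0.036583328274675114
sp 423 [0.56599182 0.23312934 0.10274945] [0.55985798 0.22672071 0.09903109] [0.57278857 0.23954251 0.10573932] 293 315 82 105
((565.96630859375, 233.11074829101562), 6.971938133239746)
shaft [0.56535863 0.23300443 0.09476547] [0.55758636 0.22459041 0.08753156] [0.57493348 0.24201508 0.09699171]
roller top 2544 0.18782096606862342 231 327 250 342 ((565.525390625, 150.1048126220703), 23.957515716552734)
+y 0 
-y 1964 ((580.0960083007812, 149.3712921142578), (129.84912109375, 10.439026832580566), 9.584603309631348)
```

View pics/w7.png

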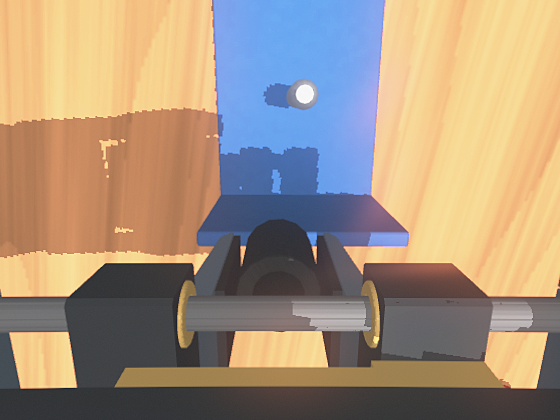

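The wrist view shows the spindle tip at (304,93) and the held roller at (280,275). The direct depth reading and the cheek geometry agree on a spindle position of (0.566, 0.2332).

```bash
python3 - <<'E'
from plan import *
plan([('over',[.5661,.2331,.178],down(9.5)),('down',[.5661,.2331,.13],down(9.5))])
E
```

```text
over [0.549, 0.093, -0.0] [-0.0, 0.001, 0.0] rows 3
down [-0.0, 0.0, 0.32] [-0.0, -0.0, 0.0] rows 2
```

Request:
move_arm(
  commands=[
    [[0.2, 0.03, 0], [0, 0, 0], 0],
    [[0.4, 0.07, 0], [0, 0, 0], 0],
    [[0.549, 0.093, 0], [0, 0, 0], 0],
    [[0.549, 0.093, 0], [0, 0, 0], 0],
    [[0.549, 0.093, 0], [0, 0, 0], 0],
    [[0.549, 0.093, 0.08], [0, 0, 0], 0],
    [[0.549, 0.093, 0.16], [0, 0, 0], 0],
    [[0.549, 0.093, 0.2], [0, 0, 0], 0],
    [[0.549, 0.093, 0.2], [0, 0, 0], 0],
  ],
)

```text
t: 14.75
eef_pos: [0.5655, 0.2323, 0.1276]
eef_rot: [2.03, 2.397, -0.004]
force: [-0.7, -0.1, -0.8]
grip_width: 0.0363
finger_force: 25.0
```

```bash
python3 - <<'E'
from plan import *
plan([('down',[.5661,.2331,.13],down(9.5))])
E
```

```text
down [0.005, 0.005, 0.111] [-0.001, 0.001, -0.0] rows 1
```

Request:
move_arm(
  commands=[
    [[0.005, 0.005, 0.03], [0, 0, 0], 0],
    [[0.005, 0.005, 0.06], [0, 0, 0], 0],
    [[0.005, 0.005, 0.1], [0, 0, 0], 0],
    [[0.005, 0.005, 0.1], [0, 0, 0], 0],
  ],
)

```text
t: 15.08
eef_pos: [0.5669, 0.2342, 0.1139]
eef_rot: [2.028, 2.398, -0.001]
force: [-0.7, -0.6, -1.4]
grip_width: 0.0364
finger_force: 25.0
```

Request:
move_arm(
  commands=[
    [[0, 0, 0.05], [0, 0, 0], 0],
    [[0, 0, 0.1], [0, 0, 0], 0],
    [[0, 0, 0.1], [0, 0, 0], 0],
  ],
)

```text
t: 15.33
eef_pos: [0.5666, 0.2341, 0.0984]
eef_rot: [2.028, 2.398, -0.001]
force: [-1.2, -0.3, -2.8]
grip_width: 0.0365
finger_force: 25.0
```

Request:
move_arm(
  commands=[
    [[-0.004, -0.002, 0.06], [0, 0, 0], 0],
    [[-0.004, -0.002, 0.12], [0, 0, 0], 0],
    [[-0.004, -0.002, 0.18], [0, 0, 0], 0],
    [[-0.004, -0.002, 0.24], [0, 0, 0], 0],
    [[-0.004, -0.002, 0.3], [0, 0, 0], 0],
    [[-0.004, -0.002, 0.36], [0, 0, 0], 0],
    [[-0.004, -0.002, 0.38], [0, 0, 0], 0],
    [[-0.004, -0.002, 0.38], [0, 0, 0], 0],
  ],
)

```text
t: 16.0
eef_pos: [0.5667, 0.2335, 0.0419]
eef_rot: [2.028, 2.398, -0.001]
force: [0.6, 0.3, -1.8]
grip_width: 0.0364
finger_force: 25.0
```

Request:
move_arm(
  commands=[
    [[0, 0, 0.01], [0, 0, 0], 0],
    [[0, 0, 0.02], [0, 0, 0], 0],
    [[0, 0, 0.02], [0, 0, 0], 0],
  ],
)

```text
t: 16.25
eef_pos: [0.5674, 0.2338, 0.0402]
eef_rot: [2.028, 2.397, 0.001]
force: [-0.3, 0.0, -1.1]
grip_width: 0.0363
finger_force: 25.0
```

Request:
move_arm(
  commands=[
    [[0, 0, 0.013], [0, 0, 0], 0],
    [[0, 0, 0.02], [0, 0, 0], 0],
    [[0, 0, 0.027], [0, 0, 0], 0],
    [[0, 0, 0.027], [0, 0, 0], 0],
  ],
)

```text
t: 16.58
eef_pos: [0.5672, 0.2337, 0.0359]
eef_rot: [2.028, 2.397, 0.001]
force: [-0.6, 0.7, -1.0]
grip_width: 0.0365
finger_force: 25.0
```

Request:
move_arm(
  commands=[
    [[0, 0, 0.007], [0, 0, 0], 0],
    [[0, 0, 0.007], [0, 0, 0], 0],
  ],
)

```text
t: 16.75
eef_pos: [0.5672, 0.2337, 0.0348]
eef_rot: [2.028, 2.397, 0.001]
force: [0.3, 0.4, -1.4]
grip_width: 0.0361
finger_force: 25.0
```

Request:
move_arm(
  commands=[
    [[0, 0, 0.006], [0, 0, 0], 0],
    [[0, 0, 0.006], [0, 0, 0], 0],
  ],
)

```text
t: 16.92
eef_pos: [0.5674, 0.2338, 0.0345]
eef_rot: [2.028, 2.397, 0.001]
force: [-3.2, -1.7, 8.1]
grip_width: 0.0359
finger_force: 25.0
```

Contact came at TCP z 0.0345, exactly the height worked out for home. Releasing, rising and going over the collar.

Request:
move_arm(
  commands=[
    [[0, 0, -0.003], [0, 0, 0], 0.3],
    [[0, 0, -0.003], [0, 0, 0], 0.8],
    [[0, 0, -0.003], [0, 0, 0], 1],
    [[0, 0, -0.003], [0, 0, 0], 1],
    [[0, 0, -0.003], [0, 0, 0], 1],
    [[0, 0, -0.003], [0, 0, 0], 1],
    [[0, 0, -0.2], [0, 0, 0], 1],
    [[0, 0, -0.45], [0, 0, 0], 1],
    [[0, 0, -0.7], [0, 0, 0], 1],
    [[0, 0, -0.95], [0, 0, 0], 1],
    [[0, 0, -0.95], [0, 0, 0], 1],
    [[0, 0, -0.95], [0, 0, 0], 1],
  ],
)

```text
t: 17.92
eef_pos: [0.5682, 0.2343, 0.1788]
eef_rot: [2.026, 2.396, 0.007]
force: [0.7, 0.4, -1.4]
grip_width: 0.0909
finger_force: 0.0
```

```bash
python3 - <<'E'
from plan import *
s=r.sense(); print(s['t'],s['eef_pos'],s['force'],s['joint_pos'].round(2))
s=snap('wrist','w8'); P=cloud(s)
c=np.array([.566,.2332]); d=np.hypot(P[:,:,0]-c[0],P[:,:,1]-c[1])
q=P[(d>.012)&(d<.016)&(P[:,:,2]>.03)&(P[:,:,2]<.09)]; print('roller top',len(q),np.median(q[:,2]))
plan([('over',[.607,-.118,.175],down(9.5)),('pick',[.607,-.118,.022],down(9.5))])
E
```

```text
17.9167 [0.56822914 0.23426654 0.17877687] [ 0.70587208  0.40763317 -1.39155429] [ 0.35  0.29  1.93 -0.    0.92  0.19]
roller top 422 0.06392515959687547
over [-0.786, -0.042, 0.047] [0.001, 0.0, 0.0] rows 3
over [-0.786, -0.042, 0.047] [0.001, 0.0, 0.0] rows 3
over [-0.786, -0.042, 0.046] [0.001, 0.0, 0.0] rows 3
pick [-0.0, 0.0, 0.51] [-0.0, -0.0, 0.0] rows 2
pick [-0.0, 0.0, 0.51] [-0.0, -0.0, 0.0] rows 2
```

Roller top reads 63.9 mm, so it is home (64 expected).

Request:
move_arm(
  commands=[
    [[-0.78, -0.042, 0.0], [0, 0, 0], 1],
    [[-0.78, -0.042, 0.0], [0, 0, 0], 1],
    [[-0.78, -0.042, 0.0], [0, 0, 0], 1],
    [[-0.78, -0.042, 0.0], [0, 0, 0], 1],
  ],
)

```text
t: 18.3
eef_pos: [0.5795, 0.113, 0.1747]
eef_rot: [2.032, 2.396, -0.004]
force: [-1.4, -0.3, -0.4]
grip_width: 0.0911
finger_force: 0.0
```

Request:
move_arm(
  commands=[
    [[-0.78, -0.042, 0.04], [0, 0, 0], 1],
    [[-0.78, -0.042, 0.04], [0, 0, 0], 1],
    [[-0.78, -0.042, 0.04], [0, 0, 0], 1],
    [[-0.78, -0.042, 0.04], [0, 0, 0], 1],
  ],
)

```text
t: 18.63
eef_pos: [0.5928, -0.0033, 0.1687]
eef_rot: [2.032, 2.396, -0.003]
force: [-1.0, 0.6, 0.0]
grip_width: 0.0912
finger_force: 0.0
```

Request:
move_arm(
  commands=[
    [[-0.78, -0.042, 0.09], [0, 0, 0], 1],
    [[-0.78, -0.042, 0.09], [0, 0, 0], 1],
    [[-0.78, -0.042, 0.09], [0, 0, 0], 1],
    [[-0.78, -0.042, 0.09], [0, 0, 0], 1],
    [[-0.78, -0.042, 0.09], [0, 0, 0], 1],
    [[-0.78, -0.042, 0.09], [0, 0, 0], 1],
  ],
)

```text
t: 19.13
eef_pos: [0.6059, -0.1148, 0.156]
eef_rot: [-2.029, -2.398, 0.001]
force: [0.2, 1.2, 0.5]
grip_width: 0.0912
finger_force: 0.0
```

```bash
cat > ringat.py <<'E'
from plan import *
def ringat(c,h,rad):
    s=snap('wrist'); P=cloud(s); m=(abs(P[:,:,2]-h)<.005)&(np.hypot(P[:,:,0]-c[0],P[:,:,1]-c[1])<rad+.008)
    k=cv2.cvtColor(s['img'],cv2.COLOR_RGB2HSV)[:,:,1]<110
    q=P[m&k]; ce,ra=cv2.minEnclosingCircle((q[:,:2]*1000).astype(np.float32)); print('ring',len(q),ce,ra,q[:,:2].mean(0),np.median(q[:,2])); return np.array(ce)/1000
E
python3 - <<'E'
from ringat import *
s=r.sense(); print(s['t'],s['eef_pos'],s['force'])
c=ringat((.607,-.1185),.014,.029)
plan([('pick',[c[0],c[1],.022],down(9.5))])
E
```

```text
19.1333 [ 0.60590115 -0.11484105  0.15601624] [0.22512789 1.21989075 0.53494452]
ring 3002 (606.594970703125, -119.22845458984375) 28.736425399780273 [ 0.60636092 -0.11834975] 0.013883462391677315
pick [-0.016, -0.001, 0.511] [0.0, 0.0, 0.0] rows 2
pick [-0.016, -0.001, 0.511] [0.0, 0.0, 0.0] rows 2
```

Request:
move_arm(
  commands=[
    [[-0.028, 0, 0.25], [0, 0, 0], 1],
    [[-0.028, 0, 0.5], [0, 0, 0], 1],
    [[-0.028, 0, 0.75], [0, 0, 0], 1],
    [[-0.028, 0, 0.9], [0, 0, 0], 1],
    [[-0.028, 0, 0.94], [0, 0, 0], 1],
    [[-0.028, 0, 0.94], [0, 0, 0], 1],
    [[-0.028, 0, 0.94], [0, 0, 0], 1],
  ],
)

```text
t: 19.77
eef_pos: [0.6082, -0.1191, 0.0173]
eef_rot: [2.026, 2.398, 0.001]
force: [-0.2, -0.0, -0.5]
grip_width: 0.0912
finger_force: 0.0
```

Request:
move_arm(
  commands=[
    [[0, -0.009, 0.04], [0, 0, 0], 1],
    [[0, -0.009, 0.07], [0, 0, 0], 1],
    [[0, -0.009, 0.087], [0, 0, 0], 0.6],
    [[0, -0.009, 0.087], [0, 0, 0], 0.4],
    [[0, -0.009, 0.087], [0, 0, 0], 0.4],
    [[0, -0.009, 0.087], [0, 0, 0], 0.4],
    [[0, -0.009, 0.087], [0, 0, 0], 0.4],
    [[0, -0.009, 0.087], [0, 0, 0], 0.4],
    [[0, -0.009, 0.087], [0, 0, 0], 0.4],
    [[0, -0.009, 0.087], [0, 0, 0], 0.4],
  ],
  squeeze=30,
)

```text
t: 20.6
eef_pos: [0.6065, -0.12, 0.0035]
eef_rot: [2.028, 2.397, 0.001]
force: [0.2, -0.3, 4.2]
grip_width: 0.0566
finger_force: 30.0
```

Request:
move_arm(
  commands=[
    [[0, 0, -0.2], [0, 0, 0], 0.4],
    [[0, 0, -0.45], [0, 0, 0], 0.4],
    [[0, 0, -0.7], [0, 0, 0], 0.4],
    [[0, 0, -0.95], [0, 0, 0], 0.4],
    [[0, 0, -0.95], [0, 0, 0], 0.4],
    [[0, 0, -0.95], [0, 0, 0], 0.4],
  ],
)

```text
t: 21.1
eef_pos: [0.6071, -0.12, 0.1477]
eef_rot: [2.026, 2.395, 0.004]
force: [-0.1, -0.4, -2.4]
grip_width: 0.0563
finger_force: 30.0
```

```bash
cat > held.py <<'E'
from ringat import *
import sys
top=float(sys.argv[1]); rad=float(sys.argv[2])
s=r.sense(); e=s['eef_pos']; print(s['t'],e,s['grip_width'],s['finger_force'],s['force'])
S=snap('wrist'); P=cloud(S); k=(abs(P[:,:,2]-e[2]-top)<.004)&(np.hypot(P[:,:,0]-e[0],P[:,:,1]-e[1])<rad+.006)
Q=R.from_rotvec(s['eef_rot']); l=Q.inv().apply(P[k]-e)
print('held (tool mm)',len(l),(l.min(0)*1e3).round(1),(l.max(0)*1e3).round(1),'mean',(l.mean(0)*1e3).round(1))
plan([('near',[.566+.0075,.2332-.05,.175],down(9.5)),('over',[.566,.2332,.175],down(9.5))])
E
python3 held.py .010 .029
```

```text
21.1 [ 0.60708209 -0.12004067  0.14774089] 0.056316852369138866 29.998818137682974 [-0.08664458 -0.41131366 -2.41609569]
held (tool mm) 7631 [-11.6 -31.  -14.1] [29.9 31.  -5.9] mean [  9.3  -0.5 -10.2]
near [0.676, 0.041, -0.023] [0.0, 0.0, 0.0] rows 3
near [0.676, 0.041, -0.023] [0.0, 0.0, 0.0] rows 3
near [0.676, 0.04, -0.023] [0.0, 0.0, 0.0] rows 3
over [0.337, 0.006, 0.0] [0.0, -0.0, 0.0] rows 2
```

The collar is held about 1 mm toward tool +x of the TCP, so I'll offset the target by that.

Request:
move_arm(
  commands=[
    [[0.3, 0.02, -0.02], [0, 0, 0], 0.4],
    [[0.55, 0.04, -0.023], [0, 0, 0], 0.4],
    [[0.78, 0.042, -0.023], [0, 0, 0], 0.4],
    [[0.78, 0.042, -0.023], [0, 0, 0], 0.4],
  ],
)

```text
t: 21.48
eef_pos: [0.5904, 0.001, 0.1468]
eef_rot: [-2.025, -2.4, 0.002]
force: [-0.2, -0.5, -2.1]
grip_width: 0.0564
finger_force: 30.0
```

Request:
move_arm(
  commands=[
    [[0.3, 0.02, -0.02], [0, 0, 0], 0.4],
    [[0.55, 0.04, -0.023], [0, 0, 0], 0.4],
    [[0.78, 0.042, -0.023], [0, 0, 0], 0.4],
    [[0.78, 0.042, -0.023], [0, 0, 0], 0.4],
  ],
)

```text
t: 21.82
eef_pos: [0.5777, 0.1171, 0.1505]
eef_rot: [-2.025, -2.401, 0.002]
force: [0.2, -0.4, -1.0]
grip_width: 0.0568
finger_force: 30.0
```

Request:
move_arm(
  commands=[
    [[0.3, 0.02, 0], [0, 0, 0], 0.4],
    [[0.55, 0.04, 0], [0, 0, 0], 0.4],
    [[0.78, 0.042, 0], [0, 0, 0], 0.4],
    [[0.78, 0.042, 0], [0, 0, 0], 0.4],
    [[0.78, 0.042, 0], [0, 0, 0], 0.4],
  ],
)

```text
t: 22.23
eef_pos: [0.5653, 0.2302, 0.1504]
eef_rot: [2.026, 2.401, -0.003]
force: [1.4, -0.9, -1.6]
grip_width: 0.0564
finger_force: 30.0
```

```bash
python3 - <<'E'
from plan import *
s=r.sense(); print(s['t'],s['eef_pos'])
plan([('over',[.5662,.2322,.128+.019],down(9.5)),('thread',[.5662,.2322,.100+.019],down(9.5)),])
E
```

```text
22.2333 [0.56525792 0.23022865 0.15040121]
over [0.012, 0.009, 0.149] [-0.001, 0.001, 0.002] rows 1
thread [-0.0, 0.0, 0.187] [-0.0, -0.0, 0.0] rows 1
```

Request:
move_arm(
  commands=[
    [[0.012, 0.009, 0.08], [0, 0, 0], 0.4],
    [[0.012, 0.009, 0.149], [0, 0, 0], 0.4],
    [[0.012, 0.009, 0.149], [0, 0, 0], 0.4],
    [[0.012, 0.009, 0.149], [0, 0, 0], 0.4],
  ],
)

```text
t: 22.57
eef_pos: [0.5669, 0.2302, 0.1285]
eef_rot: [2.03, 2.397, -0.003]
force: [0.6, 0.5, -1.3]
grip_width: 0.0567
finger_force: 30.0
```

```bash
python3 - <<'E'
from plan import *
s=r.sense(); print(s['t'],s['eef_pos'])
plan([('thread',[.5662,.2322,.100+.019],down(9.5)),])
E
```

```text
22.5667 [0.56693019 0.23019277 0.12848033]
thread [0.014, -0.002, 0.19] [-0.001, 0.001, -0.0] rows 1
```

Request:
move_arm(
  commands=[
    [[0.013, -0.002, 0.05], [0, 0, 0], 0.4],
    [[0.013, -0.002, 0.1], [0, 0, 0], 0.4],
    [[0.013, -0.002, 0.14], [0, 0, 0], 0.4],
    [[0.013, -0.002, 0.16], [0, 0, 0], 0.4],
    [[0.013, -0.002, 0.18], [0, 0, 0], 0.4],
    [[0.013, -0.002, 0.18], [0, 0, 0], 0.4],
  ],
)

```text
t: 23.07
eef_pos: [0.5667, 0.2332, 0.1024]
eef_rot: [2.028, 2.398, -0.0]
force: [-0.7, 0.6, -1.9]
grip_width: 0.0565
finger_force: 30.0
```

Request:
move_arm(
  commands=[
    [[0, 0, 0.03], [0, 0, 0], 0.4],
    [[0, 0, 0.06], [0, 0, 0], 0.4],
    [[0, 0, 0.06], [0, 0, 0], 0.4],
  ],
)

```text
t: 23.32
eef_pos: [0.5666, 0.2332, 0.0932]
eef_rot: [2.028, 2.398, -0.0]
force: [0.4, 0.1, -1.6]
grip_width: 0.0562
finger_force: 30.0
```

Request:
move_arm(
  commands=[
    [[-0.004, 0, 0.04], [0, 0, 0], 0.4],
    [[-0.004, 0, 0.08], [0, 0, 0], 0.4],
    [[-0.004, 0, 0.12], [0, 0, 0], 0.4],
    [[-0.004, 0, 0.148], [0, 0, 0], 0.4],
    [[-0.004, 0, 0.148], [0, 0, 0], 0.4],
  ],
)

```text
t: 23.73
eef_pos: [0.5665, 0.2324, 0.0706]
eef_rot: [2.028, 2.398, -0.001]
force: [-0.1, -0.4, -1.5]
grip_width: 0.0565
finger_force: 30.0
```

Request:
move_arm(
  commands=[
    [[0, 0, 0.007], [0, 0, 0], 0.4],
    [[0, 0, 0.013], [0, 0, 0], 0.4],
    [[0, 0, 0.013], [0, 0, 0], 0.4],
  ],
)

```text
t: 23.98
eef_pos: [0.5672, 0.2327, 0.0699]
eef_rot: [2.028, 2.397, 0.001]
force: [0.2, -0.7, -2.2]
grip_width: 0.0567
finger_force: 30.0
```

Request:
move_arm(
  commands=[
    [[0, 0, 0.006], [0, 0, 0], 0.4],
    [[0, 0, 0.006], [0, 0, 0], 0.4],
  ],
)

```text
t: 24.15
eef_pos: [0.5672, 0.2327, 0.069]
eef_rot: [2.028, 2.397, 0.001]
force: [0.6, -0.8, -1.8]
grip_width: 0.0558
finger_force: 30.0
```

Request:
move_arm(
  commands=[
    [[0, 0, 0.007], [0, 0, 0], 0.4],
    [[0, 0, 0.007], [0, 0, 0], 0.4],
  ],
)

```text
t: 24.32
eef_pos: [0.5671, 0.2327, 0.0679]
eef_rot: [2.028, 2.397, 0.001]
force: [-0.1, 0.7, -2.3]
grip_width: 0.0565
finger_force: 30.0
```

Request:
move_arm(
  commands=[
    [[0, 0, 0.006], [0, 0, 0], 0.4],
    [[0, 0, 0.006], [0, 0, 0], 0.4],
  ],
)

```text
t: 24.48
eef_pos: [0.5672, 0.2328, 0.0675]
eef_rot: [2.028, 2.397, 0.001]
force: [-2.4, -1.4, 5.5]
grip_width: 0.0562
finger_force: 30.0
```

Collar contact came at TCP z 0.0675, the home height. Releasing.

Request:
move_arm(
  commands=[
    [[0, 0, -0.003], [0, 0, 0], 0.7],
    [[0, 0, -0.003], [0, 0, 0], 0.9],
    [[0, 0, -0.003], [0, 0, 0], 1],
    [[0, 0, -0.003], [0, 0, 0], 1],
    [[0, 0, -0.003], [0, 0, 0], 1],
    [[0, 0, -0.2], [0, 0, 0], 1],
    [[0, 0, -0.45], [0, 0, 0], 1],
    [[0, 0, -0.7], [0, 0, 0], 1],
    [[0, 0, -0.7], [0, 0, 0], 1],
    [[0, 0, -0.7], [0, 0, 0], 1],
  ],
)

```text
t: 25.32
eef_pos: [0.5681, 0.2332, 0.1742]
eef_rot: [2.027, 2.396, 0.006]
force: [-0.6, 0.3, -0.3]
grip_width: 0.0912
finger_force: 0.0
```

```bash
python3 - <<'E'
from plan import *
s=r.sense(); print(s['t'],s['eef_pos'])
S=snap('wrist'); P=cloud(S); d=np.hypot(P[:,:,0]-.566,P[:,:,1]-.2332)
q=P[(d>.013)&(d<.027)&(P[:,:,2]>.03)&(P[:,:,2]<.1)]; print('collar top',len(q),np.percentile(q[:,2],[5,50,95]),q[:,:2].mean(0))
t=pickle.load(open('top.pkl','rb')); print('jar',onplane(t,[342,159],.075),'weight',onplane(t,[371,270],.04),'purple',onplane(t,[328,261],.018))
plan([('over',[.593,-.239,.17],down(-30))])
E
```

```text
25.3167 [0.56814304 0.23318745 0.17420234]
collar top 3125 [0.07687818 0.07796708 0.07912715] [0.56587885 0.23397278]
jar [[ 0.68906224 -0.19669429  0.075     ]] weight [[ 0.46696057 -0.2525315   0.04      ]] purple [[ 0.48724602 -0.16821449  0.018     ]]
over [-0.783, -0.088, 0.036] [0.0, -0.0, 0.11] rows 3
over [-0.786, 0.048, 0.036] [0.0, -0.0, 0.11] rows 3
over [-0.766, 0.182, 0.036] [0.0, -0.0, 0.11] rows 3
over [-0.723, 0.311, 0.036] [0.0, -0.0, 0.11] rows 3
```

Collar top reads 78.0 mm, so it is home. Next the clamp ring.

Request:
move_arm(
  commands=[
    [[-0.783, -0.088, 0], [0, 0, 0.11], 1],
    [[-0.783, -0.088, 0], [0, 0, 0.11], 1],
    [[-0.783, -0.088, 0], [0, 0, 0.11], 1],
    [[-0.783, -0.088, 0], [0, 0, 0.11], 1],
  ],
)

```text
t: 25.7
eef_pos: [0.5723, 0.1102, 0.1702]
eef_rot: [2.231, 2.211, -0.004]
force: [0.5, -0.0, 0.2]
grip_width: 0.0909
finger_force: 0.0
```

Request:
move_arm(
  commands=[
    [[-0.786, 0.048, 0.036], [0, 0, 0.11], 1],
    [[-0.786, 0.048, 0.036], [0, 0, 0.11], 1],
    [[-0.786, 0.048, 0.036], [0, 0, 0.11], 1],
    [[-0.786, 0.048, 0.036], [0, 0, 0.11], 1],
  ],
)

```text
t: 26.03
eef_pos: [0.579, -0.0075, 0.1649]
eef_rot: [2.414, 2.01, -0.002]
force: [0.3, 1.0, 0.4]
grip_width: 0.0913
finger_force: 0.0
```

Request:
move_arm(
  commands=[
    [[-0.766, 0.182, 0.036], [0, 0, 0.11], 1],
    [[-0.766, 0.182, 0.036], [0, 0, 0.11], 1],
    [[-0.766, 0.182, 0.036], [0, 0, 0.11], 1],
    [[-0.766, 0.182, 0.036], [0, 0, 0.11], 1],
  ],
)

```text
t: 26.37
eef_pos: [0.5858, -0.1252, 0.1598]
eef_rot: [2.578, 1.794, -0.001]
force: [0.1, 0.4, -0.2]
grip_width: 0.0909
finger_force: 0.0
```

Request:
move_arm(
  commands=[
    [[-0.723, 0.311, 0.036], [0, 0, 0.11], 1],
    [[-0.723, 0.311, 0.036], [0, 0, 0.11], 1],
    [[-0.723, 0.311, 0.036], [0, 0, 0.11], 1],
    [[-0.723, 0.311, 0.036], [0, 0, 0.11], 1],
    [[-0.723, 0.311, 0.036], [0, 0, 0.11], 1],
    [[-0.723, 0.311, 0.036], [0, 0, 0.11], 1],
  ],
)

```text
t: 26.87
eef_pos: [0.5921, -0.2381, 0.1549]
eef_rot: [-2.721, -1.569, 0.0]
force: [-0.3, 0.4, 0.1]
grip_width: 0.0911
finger_force: 0.0
```

```bash
python3 - <<'E'
from ringat import *
s=r.sense(); print(s['t'],s['eef_pos'],s['joint_pos'].round(2))
c=ringat((.593,-.2395),.018,.021)
plan([('pick',[c[0],c[1],.025],down(-30))])
E
```

```text
26.8667 [ 0.59206497 -0.23811359  0.15487829] [-0.42  0.36  1.89  0.    0.89  0.11]
ring 1418 (592.5660400390625, -241.5730743408203) 20.87810516357422 [ 0.59295087 -0.24096108] 0.017792472040780632
pick [-0.011, 0.007, 0.497] [0.0, -0.0, -0.0] rows 2
pick [-0.011, 0.007, 0.497] [0.0, -0.0, -0.0] rows 2
```

Request:
move_arm(
  commands=[
    [[-0.02, 0.013, 0.25], [0, 0, 0], 1],
    [[-0.02, 0.013, 0.5], [0, 0, 0], 1],
    [[-0.02, 0.013, 0.75], [0, 0, 0], 0.8],
    [[-0.02, 0.013, 0.86], [0, 0, 0], 0.7],
    [[-0.02, 0.013, 0.88], [0, 0, 0], 0.7],
    [[-0.02, 0.013, 0.88], [0, 0, 0], 0.7],
  ],
)

```text
t: 27.42
eef_pos: [0.5926, -0.2413, 0.0233]
eef_rot: [-2.72, -1.571, 0.0]
force: [0.3, 0.3, -0.1]
grip_width: 0.0677
finger_force: 0.0
```

```bash
python3 - <<'E'
from plan import *
plan([('pick',[.5928,-.2412,.0235],down(-30))])
E
```

```text
pick [0.001, 0.001, 0.126] [-0.0, -0.0, 0.0] rows 1
```

Request:
move_arm(
  commands=[
    [[0, 0, 0.06], [0, 0, 0], 0.7],
    [[0, 0, 0.11], [0, 0, 0], 0.6],
    [[0, 0, 0.125], [0, 0, 0], 0.3],
    [[0, 0, 0.125], [0, 0, 0], 0.2],
    [[0, 0, 0.125], [0, 0, 0], 0.2],
    [[0, 0, 0.125], [0, 0, 0], 0.2],
    [[0, 0, 0.125], [0, 0, 0], 0.2],
    [[0, 0, 0.125], [0, 0, 0], 0.2],
    [[0, 0, 0.125], [0, 0, 0], 0.2],
    [[0, 0, 0.125], [0, 0, 0], 0.2],
  ],
  squeeze=30,
)

```text
t: 28.25
eef_pos: [0.5933, -0.2428, 0.0057]
eef_rot: [2.72, 1.569, 0.002]
force: [-1.4, 0.0, 1.8]
grip_width: 0.0414
finger_force: 30.0
```

Request:
move_arm(
  commands=[
    [[0, 0, -0.2], [0, 0, 0], 0.2],
    [[0, 0, -0.45], [0, 0, 0], 0.2],
    [[0, 0, -0.7], [0, 0, 0], 0.2],
    [[0, 0, -0.95], [0, 0, 0], 0.2],
    [[0, 0, -0.98], [0, 0, 0], 0.2],
    [[0, 0, -0.98], [0, 0, 0], 0.2],
    [[0, 0, -0.98], [0, 0, 0], 0.2],
  ],
)

```text
t: 28.83
eef_pos: [0.5926, -0.2425, 0.152]
eef_rot: [2.72, 1.569, 0.002]
force: [0.3, 0.5, -0.9]
grip_width: 0.0414
finger_force: 30.0
```

```bash
sed -i 's/^plan.*/plan([("over",[.566,.2332,.171],down(9.5))])/' held.py; python3 held.py .0135 .021
```

```text
28.8333 [ 0.59257798 -0.24247091  0.15197064] 0.0414005093452305 29.999221216421574 [ 0.29235317  0.46572478 -0.89005086]
held (tool mm) 3740 [-10.3 -22.2 -17.4] [21.5 22.3 -9.5] mean [  6.2  -0.4 -12.1]
over [0.885, -0.579, -0.002] [-0.0, -0.0, -0.147] rows 4
over [0.994, -0.362, -0.002] [-0.0, -0.0, -0.147] rows 4
over [1.051, -0.126, -0.002] [-0.0, -0.0, -0.147] rows 4
```

```bash
sed -i 's#/.148,#/.125,#' plan.py; python3 - <<'E'
from plan import *
plan([("over",[.5662,.2324,.171],down(9.5))])
E
```

```text
over [0.663, -0.434, -0.002] [-0.0, -0.0, -0.11] rows 3
over [0.728, -0.313, -0.002] [-0.0, -0.0, -0.11] rows 3
over [0.771, -0.184, -0.002] [-0.0, -0.0, -0.11] rows 3
over [0.791, -0.048, -0.002] [-0.0, -0.0, -0.11] rows 3
```

Request:
move_arm(
  commands=[
    [[0.25, -0.17, 0], [0, 0, -0.05], 0.2],
    [[0.5, -0.33, 0], [0, 0, -0.09], 0.2],
    [[0.663, -0.434, -0.002], [0, 0, -0.11], 0.2],
    [[0.663, -0.434, -0.002], [0, 0, -0.11], 0.2],
  ],
)

```text
t: 29.22
eef_pos: [0.5844, -0.1191, 0.1503]
eef_rot: [-2.57, -1.803, 0.002]
force: [-0.4, -0.1, -1.2]
grip_width: 0.0412
finger_force: 30.0
```

Request:
move_arm(
  commands=[
    [[0.27, -0.12, 0], [0, 0, -0.05], 0.2],
    [[0.5, -0.22, 0], [0, 0, -0.09], 0.2],
    [[0.728, -0.313, -0.002], [0, 0, -0.11], 0.2],
    [[0.728, -0.313, -0.002], [0, 0, -0.11], 0.2],
  ],
)

```text
t: 29.55
eef_pos: [0.5784, -0.0008, 0.151]
eef_rot: [-2.405, -2.019, 0.002]
force: [0.8, 0.1, -2.3]
grip_width: 0.0414
finger_force: 30.0
```

Request:
move_arm(
  commands=[
    [[0.27, -0.07, 0], [0, 0, -0.05], 0.2],
    [[0.5, -0.12, 0], [0, 0, -0.09], 0.2],
    [[0.771, -0.184, -0.002], [0, 0, -0.11], 0.2],
    [[0.771, -0.184, -0.002], [0, 0, -0.11], 0.2],
  ],
)

```text
t: 29.88
eef_pos: [0.5722, 0.118, 0.1514]
eef_rot: [-2.223, -2.22, 0.001]
force: [1.1, -0.8, -0.6]
grip_width: 0.0414
finger_force: 30.0
```

Request:
move_arm(
  commands=[
    [[0.27, -0.02, 0], [0, 0, -0.05], 0.2],
    [[0.5, -0.03, 0], [0, 0, -0.09], 0.2],
    [[0.791, -0.048, -0.002], [0, 0, -0.11], 0.2],
    [[0.791, -0.048, -0.002], [0, 0, -0.11], 0.2],
    [[0.791, -0.048, -0.002], [0, 0, -0.11], 0.2],
    [[0.791, -0.048, -0.002], [0, 0, -0.11], 0.2],
  ],
)

```text
t: 30.38
eef_pos: [0.5662, 0.2316, 0.1518]
eef_rot: [2.028, 2.398, -0.003]
force: [-0.3, -0.7, -0.7]
grip_width: 0.0415
finger_force: 30.0
```

```bash
python3 - <<'E'
from plan import *
s=r.sense(); print(s['t'],s['eef_pos'],s['grip_width'])
plan([("over",[.5662,.2324,.128+.019],down(9.5))])
E
```

```text
30.3833 [0.56622552 0.23163001 0.15180344] 0.04149807076009091
over [0.005, 0.001, 0.159] [-0.0, 0.001, 0.001] rows 1
```

Request:
move_arm(
  commands=[
    [[0.005, 0.001, 0.08], [0, 0, 0], 0.2],
    [[0.005, 0.001, 0.16], [0, 0, 0], 0.2],
    [[0.005, 0.001, 0.19], [0, 0, 0], 0.2],
    [[0.005, 0.001, 0.19], [0, 0, 0], 0.2],
    [[0.005, 0.001, 0.19], [0, 0, 0], 0.2],
  ],
)

```text
t: 30.8
eef_pos: [0.5667, 0.2323, 0.1241]
eef_rot: [2.029, 2.397, -0.001]
force: [-0.7, 0.4, -0.3]
grip_width: 0.0417
finger_force: 30.0
```

```bash
python3 - <<'E'
from plan import *
plan([("thread",[.5662,.2324,.1+.019],down(9.5))])
E
```

```text
thread [0.001, -0.004, 0.16] [0.0, 0.001, -0.0] rows 1
```

Request:
move_arm(
  commands=[
    [[0, -0.003, 0.05], [0, 0, 0], 0.2],
    [[0, -0.003, 0.1], [0, 0, 0], 0.2],
    [[0, -0.003, 0.13], [0, 0, 0], 0.2],
    [[0, -0.003, 0.16], [0, 0, 0], 0.2],
    [[0, -0.003, 0.18], [0, 0, 0], 0.2],
    [[0, -0.003, 0.18], [0, 0, 0], 0.2],
  ],
)

```text
t: 31.3
eef_pos: [0.5662, 0.2327, 0.097]
eef_rot: [2.028, 2.398, -0.001]
force: [0.3, -0.1, -1.2]
grip_width: 0.0416
finger_force: 30.0
```

Request:
move_arm(
  commands=[
    [[0, 0, 0.03], [0, 0, 0], 0.2],
    [[0, 0, 0.06], [0, 0, 0], 0.2],
    [[0, 0, 0.075], [0, 0, 0], 0.2],
    [[0, 0, 0.075], [0, 0, 0], 0.2],
  ],
)

```text
t: 31.63
eef_pos: [0.5662, 0.2327, 0.0859]
eef_rot: [2.028, 2.398, -0.0]
force: [0.5, 0.4, -1.1]
grip_width: 0.0411
finger_force: 30.0
```

Request:
move_arm(
  commands=[
    [[0, 0, 0.006], [0, 0, 0], 0.2],
    [[0, 0, 0.006], [0, 0, 0], 0.2],
  ],
)

```text
t: 31.8
eef_pos: [0.5666, 0.2328, 0.0856]
eef_rot: [2.028, 2.397, 0.001]
force: [0.2, 0.6, -0.1]
grip_width: 0.0415
finger_force: 30.0
```

Request:
move_arm(
  commands=[
    [[0, 0, 0.006], [0, 0, 0], 0.2],
    [[0, 0, 0.006], [0, 0, 0], 0.2],
  ],
)

```text
t: 31.97
eef_pos: [0.5666, 0.2328, 0.0847]
eef_rot: [2.028, 2.397, 0.001]
force: [0.7, -0.3, -2.1]
grip_width: 0.0414
finger_force: 30.0
```

Request:
move_arm(
  commands=[
    [[0, 0, 0.006], [0, 0, 0], 0.2],
    [[0, 0, 0.006], [0, 0, 0], 0.2],
  ],
)

```text
t: 32.13
eef_pos: [0.5666, 0.2328, 0.0838]
eef_rot: [2.028, 2.397, 0.001]
force: [0.3, 0.6, -1.5]
grip_width: 0.0414
finger_force: 30.0
```

Request:
move_arm(
  commands=[
    [[0, 0, 0.005], [0, 0, 0], 0.2],
    [[0, 0, 0.005], [0, 0, 0], 0.2],
  ],
)

```text
t: 32.3
eef_pos: [0.5668, 0.2329, 0.0836]
eef_rot: [2.028, 2.397, 0.001]
force: [-2.5, -0.8, 6.9]
grip_width: 0.0412
finger_force: 30.0
```

Ring contact came at TCP z 0.0836 (0.0837 expected for home). Releasing, rising clear and checking.

Request:
move_arm(
  commands=[
    [[0, 0, -0.003], [0, 0, 0], 0.5],
    [[0, 0, -0.003], [0, 0, 0], 0.8],
    [[0, 0, -0.003], [0, 0, 0], 0.9],
    [[0, 0, -0.003], [0, 0, 0], 0.9],
    [[0, 0, -0.003], [0, 0, 0], 0.9],
    [[0, 0, -0.003], [0, 0, 0], 0.9],
    [[0, 0, -0.2], [0, 0, 0], 0.9],
    [[0, 0, -0.45], [0, 0, 0], 0.9],
    [[0, 0, -0.7], [0, 0, 0], 0.9],
    [[0, 0, -0.7], [0, 0, 0], 0.9],
    [[0, 0, -0.7], [0, 0, 0], 0.9],
  ],
)

```text
t: 33.22
eef_pos: [0.5676, 0.2333, 0.1903]
eef_rot: [2.026, 2.396, 0.007]
force: [-0.4, 0.8, -0.2]
grip_width: 0.0823
finger_force: 0.0
```

```bash
python3 - <<'E'
from plan import *
s=r.sense(); print(s['t'],s['eef_pos'],s['force'],s['grip_width'])
S=snap('wrist'); P=cloud(S); d=np.hypot(P[:,:,0]-.566,P[:,:,1]-.2332)
for n,a,b in(('ring',.012,.019),('collar',.024,.027)):
    q=P[(d>a)&(d<b)&(P[:,:,2]>.03)&(P[:,:,2]<.13)]; print(n,len(q),np.percentile(q[:,2],[10,50,90]))
snap('scene','sc9'); i=cv2.imread('pics/sc9.png')[90:330,130:450]; cv2.imwrite('pics/sc9c.png',cv2.resize(i,None,fx=2.4,fy=2.4,interpolation=cv2.INTER_CUBIC))
E
```

```text
33.2167 [0.56760243 0.23332999 0.1902825 ] [-0.39747299  0.81697571 -0.16855696] 0.08227135039124717
ring 1229 [0.09512401 0.09599793 0.09676528]
collar 675 [0.07717489 0.07803711 0.07890309]
```

View pics/sc9c.png

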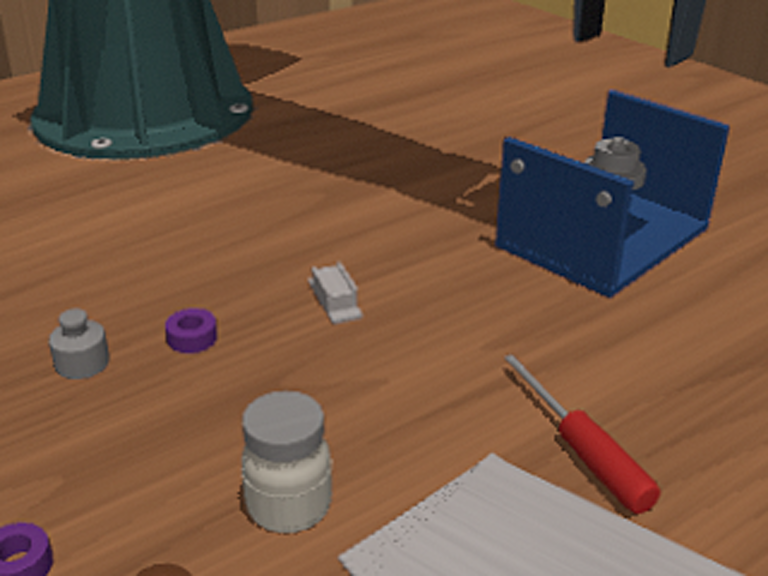

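The stack is on the spindle at (617,160), with the ring on top of the collar at 96 mm and 78 mm as expected. The weight, jar and screwdriver are in place and the gripper is clear, so I'm handing in.

```bash
python3 -c "
from workcell import r
print(r.hand_in())"
```

```text
the job is handed in; nothing more can be done
None
```

I rebuilt the spindle (roller, then collar, then clamp ring, each lowered and measured fully home) and handed it in at about 33 s, with the weight, jar and screwdriver untouched; early on, an empty finger brushed a cheek plate at about 40 N (wrist reading at the end of that move), right at the 40 N limit if finger contact counts.

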